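# Fetch a quoin from under the type rack with a reacher

### The arm

A 7-joint arm with a two-finger parallel gripper is mounted at the origin on a cart in front of the work surface, level with it; the furniture and walls round the work are solid. World frame = base frame: x ahead of the robot, y to its left, z up, the work surface at z = 0. Lengths are in m, angles in rad, forces in N, time in s.
With the tool pointing down it reaches from about 0.4 to 0.85 m from the base axis. Payload 4.5 kg.
Tool frame: the origin (TCP) lies between the finger pads; the fingertips stand 25 mm ahead of it and the grasp point (between the pads) lies 6 mm ahead of it (r.tips_ahead is the distance from the TCP to the fingertips, in m); z points along the fingers, y is the direction in which the jaws open and shut (so a half turn about z gives the same grasp; the last joint's range is limited). The gripper opens to 88 mm and grips with 3 to 60 N. Pads are 18 mm wide; open, the fingers measure 123 mm over their backs; the gripper's body (75 mm by 187 mm) begins 45 mm behind the grasp point.
Start: joints at [1.249, 0.689, -0.195, 1.565, 0.157, 0.902, -0.215], TCP at [0.218, -0.586, 0.264] pointing down, gripper open.
Joint ranges: [-3.01, 3.01], [-0.46, 2.08], [-1.47, 1.51], [0.13, 2.56], [-1, 4.14], [0.04, 2.09], [-2.66, 2.66]. Speed limits (rad/s): [2.57, 2.57, 3.14, 3.14, 3.14, 3.14, 3.14].

### API

Orientations are given as a unit quaternion [x, y, z, w].
In Python, from plant import r, imaging gives the robot as it stands.
- The arm moves only by the tool send_rows, never from a script. Its argument "moves" is one flat list of numbers, 6 for each row, row after row: the shift along the tool's x, y, z in m, then the turn, a rotation vector about the tool's x, y, z in degrees. A call has exactly 5 rows; each row is the pose to reach, as a shift and turn from the pose measured when the call began, along the tool's axes at that moment; what a row does not reach only later rows make up. A row lasts 1/12 s, in which the tool goes at most 41.7 mm and 7.16 degrees, less where a joint would pass 70% of its speed; a pose out of reach is approached as far as the arm can. A call with a gripper value outside its range is refused whole. "claw" is the closure, from -1 (fully open) to 1 (shut), so that 0 is half open, set as the call begins (left out, the last holds). The fingers move at their own pace and stop on an object; "grip_force" is the grip in N (left out, the last holds). Time passes only in rows, so rows that repeat a pose let the fingers close, or fill a call up. It gives the time, the measured TCP pose, the force and the opening at its end, in the units of the state.
- r.get_state(): the state, without advancing time (a new reading comes with each control period).
- imaging.snapshot(name): name is "side" or "top"; returns a dict with "image" (420x560x3 uint8, red, green, blue), "depth" (420x560 float32, m along the optical axis (not along the pixel's ray), 0 where there is no reading), "mtx" (3x3 intrinsics, pixels), "rvec" (rotation vector, rad) and "tvec" (3), from world to camera coordinates, as OpenCV has them. Camera axes: x right, y down, z forward; pixel columns grow to the right and rows downward; lengths in m; the calibration is good to about 2 mm. A picture is of the moment at which its call begins.
- r.finish_job(): hands the job in, once; it reports no verdict.
Trained networks look in a picture, given as the dict that the camera call returned (one of the last four; its "shot" number tells which), for a name from the list of things; names that differ only in an ending like _2 or _b are one class to them, and where a whole thing is asked for, a point or a joint stands for the part that bears it (a point fixed in the world has none). Each returns a list of dicts, best first, with "score" (0 to 1); they miss things now and then, are a little off and sometimes report something else, mostly with a low value. They report only what shows in the picture. A call takes as long as a camera call. They do not tell look-alikes from the thing itself.
- imaging.look_for(query, picture): "box" ([centre column, centre row, width, height] as shares, 0 to 1, of the picture: columns of its width, rows of its height, round what is visible of it).
- imaging.silhouettes(query, picture): "pixels" (420x560 bool, what is visible of it) and "box" ([centre column, centre row, width, height] as shares, 0 to 1, of the picture: columns of its width, rows of its height, round what is visible of it).
- imaging.pinpoint(query, picture): "point" ([column, row] as shares, 0 to 1, of the picture: columns of its width, rows of its height: a listed point, or the origin of a listed thing).
The state is a dict: "clock": time; "q": joint angles; "qd": joint speeds; "joint_torque": joint torques, N m; "tool_pos": TCP position; "eef_rot": TCP orientation; "contact_force": force on the tool from outside, world axes, zero at the start; "moment": the same for the moment, N m; "opening": opening from 0.0 (shut) to 1.0 (fully open).
Only numpy, scipy, OpenCV 4.12 (cv2) and the standard library are available. Lean on these libraries where they do the work, as an engineer would, in place of code of your own. Each camera call takes 0.05 s, during which the arm holds its last target.

### The job

An iron quoin has slid under the low wire rack that carries set type. Pick up the reacher, squeeze its trigger to close the jaws on the quoin under the rack, draw it out and lower it into the empty half of the open wooden quoin box, below the rim, before letting it go; then stand the reacher back on its foot on the table. Do not jog the rack or the type standing on it.

Things in the scene. Friction and masses are not known exactly. Their poses are not given: they have to be found in the camera images.
- quoin: dark toothed iron wedge block (quoin), 44 x 22 x 18 mm (its own x, y, z), about 70 g, lying flat under the rack; origin at the centre of its underside; x is its long axis, z up
- rack: low white wire rack, loose, 1.4 kg, 200 mm deep (x), 240 wide (y), top 60 mm up; origin on the table under its middle; +x points from the open front into the gap. Thin legs only at the four corners; 50 mm clear height below its bars; top wires along x, 20 mm apart. The quoin lies within 20 mm of its middle in x, 45 in y, long axis within 0.3 rad of the rack's x
- reacher: grey pick-up tool, 0.29 kg, standing on its housing (90 x 50 x 28 mm, x from -50 to 40). Origin at the underside, z up; +x runs along the level shaft (12 mm tube, axis at z = 15) to a 32 mm wide head at x = 111 to 137 (top z = 20), then two jaws ending at x = 188. A grip with an orange trigger rises from the housing, leaning 35 deg from z towards -x, top at z = 126
- grip (a point): midpoint of the grip, at (-45, 0, 92) mm in the reacher's frame (same axes). Fixed grip behind (26 mm wide, flat back), trigger before it (22 mm wide, flat front 58 mm long): 54 mm over both at rest, 41 squeezed. Hold it with the fingers pointing along (0.574, 0, -0.819) of the reacher, 35 deg off vertical, closing along (0.819, 0, 0.574); so held the shaft is level
- jaw_point (a point): point midway between the rubber jaw pads, in the reacher's frame at (176, 0, 9.5) mm; pads 24 mm long, 14 mm high, their lower edge 2.5 mm above the reacher's underside
- trigger (a joint): trigger travel in m: 0 = at rest, jaws open (pads 50 mm apart at the tips, 38 at their rear, 67 outside); 0.008 = pads parallel, 21 mm apart; 0.013 = end stop, jaws shut. Its spring pushes back with 14 N at rest, 18 N at the end: a grip of 10 to 12 N holds the reacher with the jaws open; 30 to 40 N shuts the jaws, firmly on the quoin, or to the stop for a firm hold while carrying
- jaw_left: left jaw (y > 0 side of the reacher), steel arm with ribbed black rubber pad; origin at its hinge, at (130, 10, 9.5) mm in the reacher's frame; it swings inwards, level, as the trigger is squeezed
- jaw_right: right jaw, the mirror image, hinge at (130, -10, 9.5) mm in the reacher's frame
- quoin_box: brown wooden box, fixed; outside x -54 to 66, y -90 to 90 mm, rim 48 mm above the table, inner floor 6, walls 7; origin under it, z up. The lid, hinged on the +x side, stands open behind it, 124 mm high above the rim. A 5 mm partition at y = 0, top at 40 mm, divides it: the half at y > 0 holds other quoins, the half at y < 0 is empty
- empty_half (a point): centre of the inner floor of the empty half (106 mm along the box's x, 81 mm along its y), in the box's frame at (6, -42.5, 6) mm; axes are the box's
- type_wide: set lines of dark metal type, 45 x 32 x 26 mm, standing loose on the back part of the rack; origin at the centre of its underside
- type_narrow: set lines of dark metal type, 34 x 41 x 26 mm, standing loose on the back part of the rack; origin at the centre of its underside
Mind the look-alikes: they are no part of the job. Of the things that look like the quoin, take the one that is farthest to the robot's right at the start.

How it is judged:
By the outcome, as a careful person would: the job done as asked, in the order asked, and still so for the second after the job is handed in, with the robot touching nothing.
It also fails if it takes over 72 s, if anything falls off the work surface, if the arm or the gripper's body presses on something with over 40 N, if the wrist force passes 120 N, or if a joint passes its speed limit or range.

## Working session

There is one attempt and no reset: what is moved stays moved. The work goes in short steps, Python scripts to look and compute and a tool call to move; the robot and the scene stay as the last step left them, time stands still between calls to the robot, and variables do not carry over. Pictures are saved under pics/ and viewed, and the job is handed in when it is done.

Besides the shell and the picture viewer there is one more tool, called after ">>>" in YAML: its name, and indented under it one key for each argument. send_rows: Moves the arm, as the interface text tells. Its arguments: {"type":"object","properties":{"moves":{"type":"array"},"claw":{"type":"number"},"grip_force":{"type":"number"}},"required":["moves"]}

```bash
ls; mkdir -p pics
cat > h.py <<'E'
import numpy as np, cv2
from scipy.spatial.transform import Rotation as R
from plant import r, imaging
def shot(n,f=None):
    d=imaging.snapshot(n)
    if f: cv2.imwrite('pics/'+f,cv2.resize(d['image'][:,:,::-1],(784,588)))
    return d
def cam(d):
    return cv2.Rodrigues(np.array(d['rvec'],float))[0],np.array(d['tvec'],float).reshape(3)
def ray(d,u,v,z=0):
    Rm,t=cam(d);K=np.array(d['mtx'])
    c=-Rm.T@t; w=Rm.T@np.linalg.inv(K)@np.array([u,v,1.])
    return c+w*(z-c[2])/w[2]
def cloud(d):
    Rm,t=cam(d);K=np.array(d['mtx']);Z=d['depth']
    v,u=np.mgrid[0:420,0:560]
    p=np.stack([(u-K[0,2])/K[0,0]*Z,(v-K[1,2])/K[1,1]*Z,Z],-1)
    return (p-t)@Rm
def proj(d,P):
    Rm,t=cam(d)
    return cv2.projectPoints(np.atleast_2d(np.array(P,float)),np.array(d['rvec'],float),np.array(d['tvec'],float),np.array(d['mtx'],float),None)[0].reshape(-1,2)
E
python3 - <<'E'
from h import *
for n in ['top','side']:
    d=shot(n,n+'0.png'); Rm,t=cam(d); print(n,-Rm.T@t, Rm[2], np.array(d['mtx'])[0])
    for q in ['quoin','rack','reacher','grip','jaw_point','quoin_box','empty_half','type_wide','type_narrow']:
        o=imaging.pinpoint(q,d)
        print(q,[(round(x['score'],2),np.round(np.array(x['point'])*[784,588]).tolist(),np.round(ray(d,x['point'][0]*560,x['point'][1]*420,0),3).tolist()) for x in o[:4]])
print(r.get_state())
E
```

```text
pics
top [ 0.309065   -0.01760327  1.26868573] [ 0.19640493  0.0041204  -0.98051422] [534.26724936   0.         282.87001791]
quoin [(0.77, [240.0, 356.0], [0.459, 0.255, 0.0]), (0.53, [297.0, 265.0], [0.617, 0.16, 0.0])]
rack [(0.76, [282.0, 278.0], [0.594, 0.185, 0.0]), (0.26, [475.0, 378.0], [0.418, -0.144, 0.0])]
reacher [(0.98, [400.0, 344.0], [0.477, -0.018, 0.0])]
grip [(0.65, [374.0, 325.0], [0.511, 0.026, 0.0]), (0.43, [509.0, 260.0], [0.622, -0.211, 0.0])]
jaw_point [(0.91, [501.0, 383.0], [0.409, -0.187, 0.0])]
quoin_box [(0.67, [507.0, 259.0], [0.624, -0.206, 0.0])]
empty_half [(0.87, [532.0, 267.0], [0.609, -0.25, 0.0])]
type_wide [(0.56, [264.0, 230.0], [0.682, 0.22, 0.0])]
type_narrow [(0.68, [219.0, 290.0], [0.574, 0.294, 0.0])]
side [0.13744953 0.65313268 0.68455148] [ 0.44814867 -0.66597693 -0.59635351] [478.58989186   0.         286.86069368]
quoin [(0.87, [359.0, 492.0], [0.464, 0.253, 0.0]), (0.78, [313.0, 396.0], [0.617, 0.16, 0.0])]
rack [(0.7, [317.0, 413.0], [0.592, 0.182, 0.0])]
reacher [(0.59, [466.0, 362.0], [0.476, -0.028, 0.0])]
grip [(0.88, [446.0, 330.
[... 302 characters left out ...]
 0.0])]
{'clock': 1.0, 'q': array([ 1.24881777,  0.689085  , -0.19456188,  1.56530438,  0.15731788,
        0.90250118, -0.21509693]), 'qd': array([-0.00026404,  0.00190557,  0.00084098,  0.00033106,  0.000221  ,
       -0.00091555, -0.00079568]), 'joint_torque': array([ 2.29903517e-04, -5.27503467e+01, -1.26726497e+00, -1.53748584e+01,
       -5.19375200e-02, -9.20874627e-04,  2.17412759e-05]), 'tool_pos': array([ 0.2177079 , -0.58587921,  0.26374995]), 'eef_rot': array([ 9.84218707e-01,  1.76956310e-01, -5.85776542e-06,  4.54239007e-05]), 'contact_force': array([-0.35733194, -0.59880357, -0.68527835]), 'moment': array([-0.01292034,  0.03170515, -0.00872875]), 'opening': 0.9973414821259868}
```

View pics/top0.png

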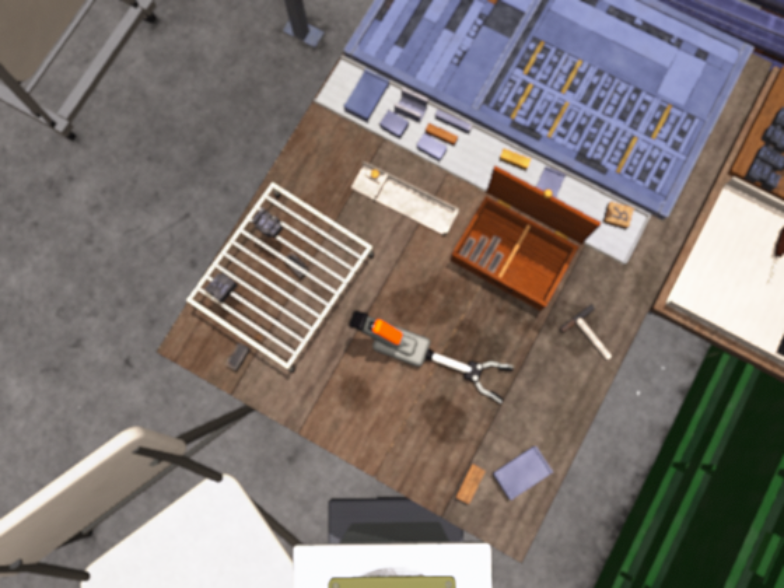

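View pics/side0.png

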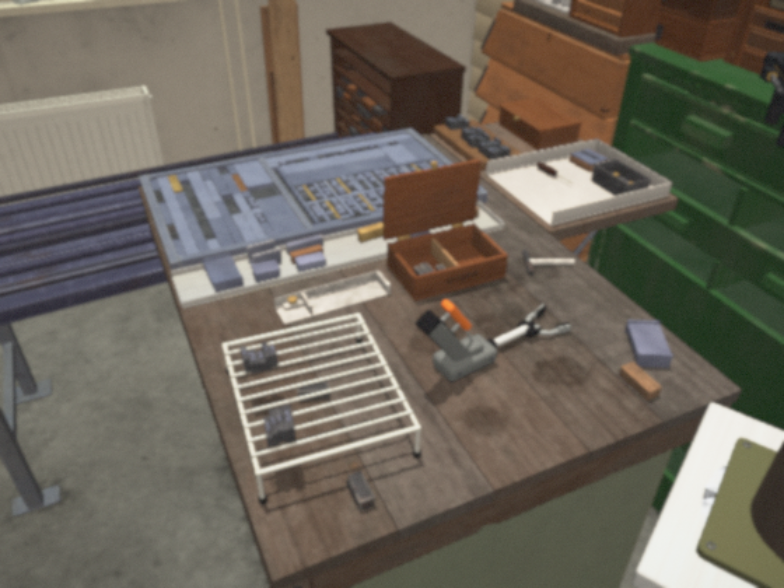

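```bash
cat > m.py <<'E'
from h import *
def pts(d,q,z,n=3):
    return [(round(x['score'],2),np.round(ray(d,x['point'][0]*560,x['point'][1]*420,z),4)[:2].tolist()) for x in imaging.pinpoint(q,d)[:n]]
E
python3 - <<'E'
from m import *
Z={'quoin':0,'rack':0,'reacher':0,'grip':.092,'jaw_point':.0095,'quoin_box':0,'empty_half':.006,'type_wide':.06,'type_narrow':.06,'jaw_left':.0095,'jaw_right':.0095}
for n in ['top','side']:
    d=shot(n); P=cloud(d); np.savez('pics/'+n+'0.npz',**{k:d[k] for k in ['image','depth','mtx','rvec','tvec']})
    for q,z in Z.items(): print(n,q,pts(d,q,z))
    for q in ['quoin','rack','reacher','quoin_box','trigger']:
        for s in imaging.silhouettes(q,d)[:2]:
            m=s['pixels']&(d['depth']>0); p=P[m]
            print(' sil',q,round(s['score'],2),m.sum(),p.mean(0).round(3),np.percentile(p[:,2],[2,50,98]).round(3), end=' ')
            if q=='rack': m&=(P[:,:,2]>.045)&(P[:,:,2]<.072)
            if q=='quoin_box': m&=(P[:,:,2]>.04)&(P[:,:,2]<.055)
            p=P[m]
            if len(p)>10:
                rr=cv2.minAreaRect(p[:,:2].astype(np.float32)*1000); print(np.array(rr[0]).round(1),np.array(rr[1]).round(1),round(rr[2],1))
            np.save(f'pics/{n}_{q}_{round(s["score"],2)}.npy',s['pixels'])
E
```

```text
top quoin [(0.59, [0.4596, 0.2515]), (0.55, [0.618, 0.1539])]
top rack [(0.74, [0.5935, 0.1769])]
top reacher [(0.94, [0.4727, -0.0199])]
top grip [(0.61, [0.4918, 0.0177])]
top jaw_point [(0.75, [0.4082, -0.1874])]
top quoin_box [(0.87, [0.6246, -0.206])]
top empty_half [(0.65, [0.6123, -0.2568])]
top type_wide [(0.66, [0.6763, 0.2089])]
top type_narrow [(0.56, [0.5616, 0.2772])]
top jaw_left [(0.63, [0.4349, -0.1563])]
top jaw_right [(0.46, [0.4091, -0.134])]
 sil quoin 0.46 177 [0.458 0.256 0.015] [-0.001  0.016  0.023] [459.7 259.2] [26.1 43.9] 61.6
 sil rack 0.96 661 [0.6   0.188 0.048] [-0.003  0.055  0.061] [590.6 182.4] [207.5 245.7] 55.6
 sil reacher 0.87 1565 [ 0.462 -0.043  0.05 ] [0.008 0.028 0.13 ] [455.1 -67.3] [274.6  63.2] 68.9
 sil quoin_box 0.73 5818 [ 0.645 -0.223  0.049] [-0.     0.026  0.174] [ 628.8 -213.5] [179.5 125.7] 59.3
 sil quoin_box 0.52 288 [0.67  0.201 0.077] [0.061 0.078 0.087]  sil trigger 0.8 242 [0.481 0.002 0.105] [0.041 0.109 0.133] [482.9   2. ] [50.9 31.7] 89.3
side quoin [(0.72, [0.466, 0.2552]), (0.67, [0.6153, 0.1623]), (0.31, [0.423, -0.167
[... 465 characters left out ...]
ght [(0.5, [0.4256, -0.1484])]
 sil quoin 0.57 405 [0.456 0.26  0.015] [-0.     0.018  0.021] [465.2 251.2] [28.5 60.8] 60.6
 sil quoin 0.51 146 [0.614 0.163 0.02 ] [0.013 0.019 0.06 ] [599.4 173.8] [43.1 63.8] 55.4
 sil rack 0.9 1977 [0.575 0.191 0.054] [0.002 0.058 0.062] [592.8 182.1] [205.2 247.2] 55.5
 sil rack 0.39 547 [0.564 0.277 0.077] [0.002 0.082 0.087] [569.6 285.4] [29.9 51.2] 81.4
 sil reacher 0.75 1942 [ 0.467 -0.02   0.05 ] [0.002 0.03  0.126] [497.4 -84.4] [273.9 143.4] 67.1
 sil quoin_box 0.87 6485 [ 0.657 -0.228  0.07 ] [0.004 0.049 0.175] [ 631.4 -213.7] [182.6 132.2] 58.7
 sil trigger 0.57 257 [ 0.492 -0.012  0.091] [-0.     0.106  0.134] [519.8 -66.2] [ 45.5 194.2] 28.6
```

Run:
```python
from h import *
import glob
for n in ['top','side']:
    d=dict(np.load(f'pics/{n}0.npz')); P=cloud(d)
    m=np.load(sorted(glob.glob(f'pics/{n}_reacher_*'))[-1])&(d['depth']>0)
    p=P[m]; a=np.radians(-111.5)
    o=np.array([.4748,-.024]); ex=np.array([np.cos(a),np.sin(a)]); ey=np.array([-ex[1],ex[0]])
    X=(p[:,:2]-o)@ex; Y=(p[:,:2]-o)@ey; Zz=p[:,2]
    for lo,hi in [(-120,-90),(-90,-75),(-75,-60),(-60,-45),(-45,-30),(-30,-10),(-10,10),(10,30),(30,40),(40,50),(50,70),(70,90),(90,110),(110,125),(125,137),(137,160),(160,180),(180,200)]:
        k=(X>lo/1e3)&(X<hi/1e3)
        if k.sum()>3: print(n,lo,hi,k.sum(),(np.percentile(Y[k],[3,50,97])*1e3).round(1),(np.percentile(Zz[k],[5,50,95])*1e3).round(1))
    print((np.percentile(X,[0.3,99.7])*1e3).round(1))
    # quoin under rack
    q=np.array([.617,.158]); k=(np.hypot(P[:,:,0]-q[0],P[:,:,1]-q[1])<.045)&(P[:,:,2]>.010)&(P[:,:,2]<.026)&(d['depth']>0)
    pp=P[k]; print('q',len(pp),pp.mean(0).round(4),cv2.minAreaRect((pp[:,:2]*1000).astype(np.float32)))
    u=np.linalg.svd(pp[:,:2]-pp[:,:2].mean(0),full_matrices=False); print(u[1],np.degrees(np.arctan2(u[2][0,1],u[2][0,0])))
    im=d['image']; c=proj(d,[.617,.158,.01])[0].astype(int); s=im[c[1]-40:c[1]+40,c[0]-50:c[0]+50,::-1]; cv2.imwrite(f'pics/q_{n}.png',cv2.resize(s,None,fx=6,fy=6,interpolation=cv2.INTER_CUBIC))
```

```text
top -90 -75 77 [-16.2  -4.4   9.4] [107.9 114.4 119.8]
top -75 -60 97 [-16.2  -5.2   8.7] [102.  119.7 124.4]
top -60 -45 92 [-21.5  -9.6   6.1] [ 24.1 104.3 130.4]
top -45 -30 149 [-27.6 -12.5   5.8] [ 23.   86.1 132.3]
top -30 -10 202 [-26.7 -10.9  18.8] [ 21.8  83.3 114.1]
top -10 10 188 [-26.8  -6.   18.8] [22.8 37.3 84.7]
top 10 30 187 [-27.3  -4.9  19.6] [19.6 28.2 41.3]
top 30 40 88 [-25.8  -3.9  18.8] [20.1 25.  29.9]
top 40 50 41 [-14.2  -3.6  11.2] [ 0.1 20.7 24.3]
top 50 70 50 [-8.4 -3.5  3.7] [ 0.2 19.  22.5]
top 70 90 48 [-8.4 -3.5  2.9] [ 3.4 18.3 22.7]
top 90 110 46 [-8.1 -3.4  3.1] [ 0.3 17.9 22.7]
top 110 125 87 [-17.8  -3.6  11.6] [10.3 18.3 22.1]
top 125 137 75 [-18.6  -2.7  15.5] [10.9 19.  24.3]
top 137 160 58 [-29.4  12.7  24.3] [ 5.3 11.2 15.5]
top 160 180 67 [-32.2  17.8  27.2] [ 7.7 14.4 18. ]
top 180 200 13 [-32.4  22.8  29.3] [ 9.9 14.2 17.6]
[-88.2 182.6]
q 124 [0.6155 0.1602 0.0163] ((615.4842529296875, 161.18310546875), (45.36906433105469, 20.97472381591797), 44.33452224731445)
[0.14505547 0.06797833] -142.93219829684963
side -90 -75 145 [-14.6  -5.7  11
[... 355 characters left out ...]
]
side 30 40 64 [-24.4 -13.1  99.3] [ 0.1 26.6 30.4]
side 40 50 19 [-13.   -4.1  97.6] [ 0.4 23.6 26.5]
side 50 70 41 [-7.  -3.5  2. ] [12.7 20.6 24.2]
side 70 90 33 [-6.3 -3.2  1.6] [17.1 20.8 23.5]
side 90 110 32 [-6.3 -2.8  2.3] [17.7 21.3 24.3]
side 110 125 63 [-15.3  -6.    9.5] [15.3 20.7 23.5]
side 125 137 45 [-16.8 -11.   10.5] [10.9 20.7 24.3]
side 137 160 41 [-26.6 -20.7  22.9] [ 2.3 12.9 15.6]
side 160 180 92 [-29.6 -14.9  26.2] [ 0.6 14.4 19. ]
side 180 200 9 [-30.2  24.5  29.4] [ 6.4 11.6 15.6]
[-89.1 181.4]
q 172 [0.6159 0.1621 0.0181] ((617.8308715820312, 160.26779174804688), (43.98564910888672, 23.490650177001953), 44.15473175048828)
[0.17226091 0.07341027] -131.5318487343615
```

```bash
python3 -c "
import cv2,numpy as np
a=cv2.imread('pics/q_top.png');b=cv2.imread('pics/q_side.png');cv2.imwrite('pics/qq.png',cv2.resize(np.hstack([a,b]),(800,320)))"
```

```text
(no output)
```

View pics/qq.png

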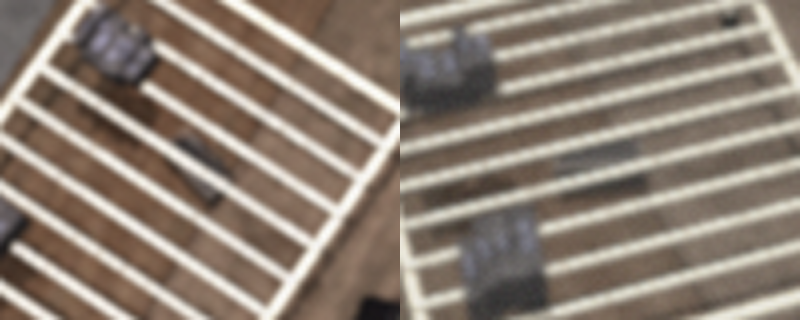

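Run:
```python
from h import *
import glob
a=np.radians(-111.5); ex=np.array([np.cos(a),np.sin(a)]); ey=np.array([-ex[1],ex[0]])
o=np.array([.4748,-.024])-.0035*ey; print('o',o,'grip',o-.045*ex)
for n in ['top','side']:
    d=dict(np.load(f'pics/{n}0.npz')); P=cloud(d)
    m=np.load(sorted(glob.glob(f'pics/{n}_reacher_*'))[-1])&(d['depth']>0)
    p=P[m]; X=(p[:,:2]-o)@ex; Y=(p[:,:2]-o)@ey; Zz=p[:,2]
    k=(abs(Y)>.016)&(abs(Y)<.027)&(Zz>.012)&(Zz<.034); print(n,'housing X',np.percentile(X[k]*1e3,[0,2,5,95,98,100]).round(1))
    k=(abs(Y)<.02)&(Zz>.06)
    c=((X+.045)*.819+(Zz-.092)*.574)*1e3; s=((X+.045)*.574-(Zz-.092)*.819)*1e3
    print('c',np.percentile(c[k],[0,2,5,50,95,98,100]).round(1),'s',np.percentile(s[k],[0,2,5,98]).round(1),'Y',np.percentile(Y[k],[2,98]))
    for lo in range(-45,40,10):
        kk=k&(s>lo)&(s<lo+10)
        if kk.sum()>5: print(lo,kk.sum(),np.percentile(c[kk],[2,50,98]).round(1), (np.percentile(Y[kk],[3,97])*1e3).round(1))
print(r.get_state()['clock'])
```

```text
o [ 0.47154354 -0.02271725] grip [0.48803609 0.01915154]
top housing X [-47.6 -43.3 -38.1 172.2 177.3 183.7]
c [-27.6 -24.3 -21.7   0.4  28.1  28.7  29.6] s [-43.7 -42.  -41.   32.6] Y [-0.01270397  0.01188191]
-45 130 [-26.3 -11.2   1.7] [-12.7  12.7]
-35 84 [-14.8  19.4  28.6] [-12.2   9.8]
-25 68 [-12.1   2.6  29.2] [-12.  10.]
-15 52 [-19.3  24.7  28.5] [-12.4  11. ]
-5 40 [-9.9 25.3 29. ] [-12.1   9.9]
5 43 [-13.6  24.9  29.3] [-12.4  10. ]
15 36 [-11.   25.1  28.5] [-12.3   9.9]
25 25 [-10.1  24.1  28.3] [-12.4   9.6]
side housing X [-50.  -48.4 -46.9 170.7 176.1 181.7]
c [-26.6 -25.3 -24.1  -7.3  23.8  25.6  26.8] s [-44.9 -43.  -42.4  28.5] Y [-0.01074501  0.01356583]
-45 189 [-26.2 -12.5   1.4] [-11.1  14.8]
-35 79 [-24.    1.4  25.9] [-10.7   6.4]
-25 82 [-25.3   0.4  25.1] [-9.9  4.8]
-15 59 [-24.1  -7.7  26.2] [-10.3  -4. ]
-5 60 [-25.3  -5.6  26.5] [-10.6  -0.7]
5 76 [-24.7  -0.6  24.3] [-9.5  6.4]
15 63 [-24.2  -6.1  24.7] [-10.2   2.8]
25 20 [-16.7  -6.   -0.3] [-9.9 -5.7]
2.7
```

```bash
cat > p.py <<'E'
from h import *
import sys
TZ=np.array([.5736,0,-.8192]);TY=np.array([.8192,0,.5736]);RT=np.stack([[0,1,0],TY,TZ],1)
GRASP=np.array([-.045,0,.092])-.010*TZ   # TCP in reacher frame
def reach_R(yaw,pitch=0,roll=0): return R.from_euler('ZYX',[yaw,pitch,roll],degrees=True) # pitch>0 nose down
def tcp_from_reacher(o,yaw,pitch=0,tcp=None,roll=0):
    A=reach_R(yaw,pitch,roll); return np.array(o)+A.apply(GRASP if tcp is None else tcp), A*R.from_matrix(RT)
def tcp_for_point(pt,loc,yaw,pitch=0,tcp=None):
    A=reach_R(yaw,pitch); o=np.array(pt)-A.apply(loc); return tcp_from_reacher(o,yaw,pitch,tcp)
def reacher_now(tcp=None,s=None):
    s=s or r.get_state(); B=R.from_quat(s['eef_rot']); A=B*R.from_matrix(RT).inv()
    return s['tool_pos']-A.apply(GRASP if tcp is None else tcp),A
def go(pos,Rt,vmax=.035,wmax=6.5,ncall=None):
    s=r.get_state(); B=R.from_quat(s['eef_rot'])
    dp=B.inv().apply(np.array(pos)-s['tool_pos']); w=np.degrees((B.inv()*Rt).as_rotvec())
    n=max(np.linalg.norm(dp)/vmax,np.linalg.norm(w)/wmax,1); n=int(np.ceil(n/5)*5)
    print('clock',round(s['clock'],2),'op',round(s['opening'],3),'F',s['contact_force'].round(1),'rows needed',n,'dp',dp.round(4),'w',w.round(2))
    for i in range(1,6):
        f=min(i/n,1); print(','.join(f'{v:.4f}' for v in dp*f)+','+','.join(f'{v:.2f}' for v in w*f)+',')
def pr():
    s=r.get_state(); o,A=reacher_now(s=s)
    print('tcp',s['tool_pos'].round(4),'reacher o',o.round(4),'ypr',A.as_euler('ZYX',degrees=True).round(2),'q',s['q'].round(2))
O0=np.array([.4715,-.0227,0]);Y0=-111.5
E
python3 - <<'E'
from p import *
p,Rt=tcp_from_reacher(O0,Y0); z=Rt.as_matrix()[:,2]
print(p,z); go(p-.12*z,Rt)
E
```

```text
[0.49009481 0.02450567 0.100192  ] [-0.210214   -0.53365934 -0.81915675]
clock 2.7 op 1.0 F [ 0.3 -0.3 -0.3] rows needed 25 dp [ 0.5139 -0.5285  0.0652] w [-33.4  -12.79  40.55]
0.0206,-0.0211,0.0026,-1.34,-0.51,1.62,
0.0411,-0.0423,0.0052,-2.67,-1.02,3.24,
0.0617,-0.0634,0.0078,-4.01,-1.53,4.87,
0.0822,-0.0846,0.0104,-5.34,-2.05,6.49,
0.1028,-0.1057,0.0130,-6.68,-2.56,8.11,
```

>>> send_rows:
  moves: [0.026, -0.0265, 0.003, -1.7, -0.6, 2.0, 0.052, -0.053, 0.006, -3.3, -1.3, 4.0, 0.078, -0.08, 0.009, -5, -1.9, 6.1, 0.104, -0.107, 0.012, -6.7, -2.6, 8.1, 0.13, -0.133, 0.015, -8.4, -3.2, 10.2]
  claw: -1

```text
clock: 3.12
tool_pos: [0.2935, -0.4144, 0.2489]
eef_rot: [0.993, 0.087, -0.014, 0.078]
contact_force: [1.5, -0.1, -0.9]
opening: 1.001
```

```bash
cat > g.py <<'E'
from p import *
p,Rt=tcp_from_reacher(O0,Y0); z=Rt.as_matrix()[:,2]
go(p-float(sys.argv[1])*z,Rt,*(float(a) for a in sys.argv[2:])); pr()
E
python3 g.py .12
```

```text
clock 3.12 op 1.001 F [ 1.5 -0.1 -0.9] rows needed 20 dp [ 0.3062 -0.4581 -0.0321] w [-24.95  -9.62  30.16]
0.0153,-0.0229,-0.0016,-1.25,-0.48,1.51,
0.0306,-0.0458,-0.0032,-2.49,-0.96,3.02,
0.0459,-0.0687,-0.0048,-3.74,-1.44,4.52,
0.0612,-0.0916,-0.0064,-4.99,-1.92,6.03,
0.0766,-0.1145,-0.0080,-6.24,-2.41,7.54,
tcp [ 0.2935 -0.4144  0.2489] reacher o [ 0.2891 -0.4163  0.1367] ypr [-81.33  26.23  -2.62] q [ 0.78  0.52  0.02  2.04  0.24  0.49 -0.81]
```

>>> send_rows:
  moves: [0.021, -0.031, -0.002, -1.7, -0.65, 2.0, 0.042, -0.062, -0.004, -3.4, -1.3, 4.1, 0.063, -0.093, -0.006, -5.1, -2.0, 6.1, 0.083, -0.124, -0.008, -6.7, -2.6, 8.2, 0.104, -0.156, -0.011, -8.5, -3.3, 10.2]

```text
clock: 3.53
tool_pos: [0.3653, -0.2523, 0.2327]
eef_rot: [0.988, -0.0, -0.028, 0.152]
contact_force: [1.0, -0.4, -1.3]
opening: 1.0
```

```bash
python3 g.py .12
```

```text
clock 3.53 op 1.0 F [ 1.  -0.4 -1.3] rows needed 15 dp [ 0.1485 -0.3343 -0.0779] w [-16.76  -6.47  20.26]
0.0099,-0.0223,-0.0052,-1.12,-0.43,1.35,
0.0198,-0.0446,-0.0104,-2.23,-0.86,2.70,
0.0297,-0.0669,-0.0156,-3.35,-1.29,4.05,
0.0396,-0.0891,-0.0208,-4.47,-1.73,5.40,
0.0495,-0.1114,-0.0260,-5.59,-2.16,6.75,
tcp [ 0.3653 -0.2523  0.2327] reacher o [ 0.359  -0.2705  0.122 ] ypr [-91.54  17.51  -3.33] q [ 0.03  0.55  0.41  2.24  0.28  0.34 -1.46]
```

>>> send_rows:
  moves: [0.015, -0.0335, -0.007, -1.7, -0.65, 2.0, 0.03, -0.067, -0.014, -3.4, -1.3, 4.1, 0.045, -0.1, -0.022, -5.0, -1.9, 6.1, 0.06, -0.134, -0.029, -6.7, -2.6, 8.1, 0.074, -0.167, -0.037, -8.4, -3.2, 10.1]

```text
clock: 3.95
tool_pos: [0.4409, -0.08, 0.2136]
eef_rot: [0.969, -0.089, -0.042, 0.226]
contact_force: [0.1, -0.9, -0.2]
opening: 1.002
```

```bash
python3 g.py .12
```

```text
clock 3.95 op 1.002 F [ 0.1 -0.9 -0.2] rows needed 10 dp [ 0.0411 -0.1668 -0.068 ] w [-8.3  -3.35 10.13]
0.0041,-0.0167,-0.0068,-0.83,-0.33,1.01,
0.0082,-0.0334,-0.0136,-1.66,-0.67,2.03,
0.0123,-0.0500,-0.0204,-2.49,-1.00,3.04,
0.0165,-0.0667,-0.0272,-3.32,-1.34,4.05,
0.0206,-0.0834,-0.0340,-4.15,-1.67,5.06,
tcp [ 0.4409 -0.08    0.2136] reacher o [ 0.4299 -0.1138  0.107 ] ypr [-101.44    8.53   -2.33] q [-0.55  0.73  0.58  2.1   0.12  0.57 -1.92]
```

>>> send_rows:
  moves: [0.008, -0.033, -0.013, -1.7, -0.7, 2.0, 0.016, -0.067, -0.027, -3.3, -1.3, 4.1, 0.025, -0.1, -0.041, -5.0, -2.0, 6.1, 0.033, -0.133, -0.054, -6.6, -2.7, 8.1, 0.041, -0.167, -0.068, -8.3, -3.35, 10.1]

```text
clock: 4.37
tool_pos: [0.5156, 0.0912, 0.1982]
eef_rot: [0.937, -0.178, -0.056, 0.296]
contact_force: [0.9, -0.7, 0.8]
opening: 1.002
```

```bash
python3 g.py .0; python3 g.py .03; python3 -c "
from h import *
shot('side','s1.png')"
```

```text
clock 4.37 op 1.002 F [ 0.9 -0.7  0.8] rows needed 5 dp [0.0007 0.0022 0.1213] w [ 0.04 -0.01 -0.  ]
0.0001,0.0004,0.0243,0.01,-0.00,-0.00,
0.0003,0.0009,0.0485,0.02,-0.00,-0.00,
0.0004,0.0013,0.0728,0.03,-0.01,-0.00,
0.0005,0.0018,0.0970,0.03,-0.01,-0.00,
0.0007,0.0022,0.1213,0.04,-0.01,-0.00,
tcp [0.5156 0.0912 0.1982] reacher o [0.497 0.044 0.098] ypr [-1.115e+02 -4.000e-02  1.000e-02] q [-0.81  0.95  0.63  1.67 -0.04  1.05 -2.22]
clock 4.37 op 1.002 F [ 0.9 -0.7  0.8] rows needed 5 dp [0.0007 0.0023 0.0913] w [ 0.04 -0.01 -0.  ]
0.0001,0.0005,0.0183,0.01,-0.00,-0.00,
0.0003,0.0009,0.0365,0.02,-0.00,-0.00,
0.0004,0.0014,0.0548,0.03,-0.01,-0.00,
0.0005,0.0018,0.0730,0.03,-0.01,-0.00,
0.0007,0.0023,0.0913,0.04,-0.01,-0.00,
tcp [0.5156 0.0912 0.1982] reacher o [0.497 0.044 0.098] ypr [-1.115e+02 -4.000e-02  1.000e-02] q [-0.81  0.95  0.63  1.67 -0.04  1.05 -2.22]
```

View pics/s1.png

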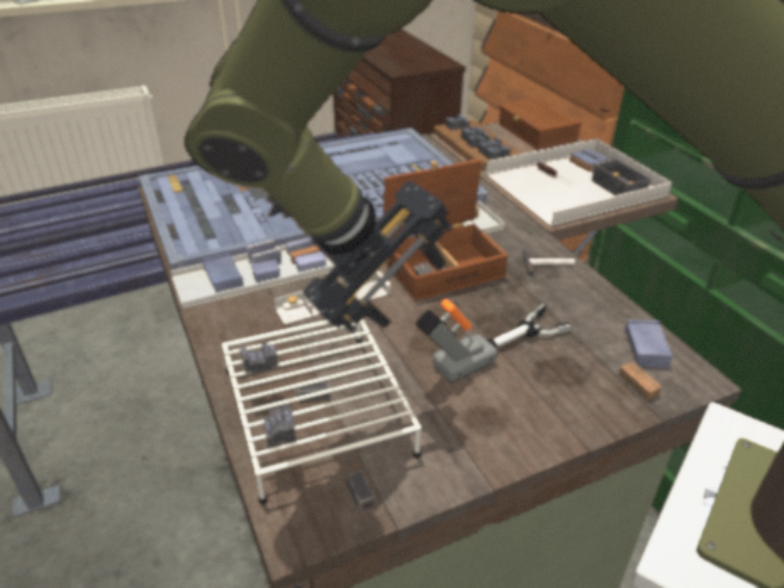

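>>> send_rows:
  moves: [0.0001, 0.0005, 0.018, 0, 0, 0, 0.0003, 0.001, 0.037, 0, 0, 0, 0.0004, 0.0014, 0.055, 0, 0, 0, 0.0005, 0.002, 0.075, 0, 0, 0, 0.0007, 0.0023, 0.091, 0, 0, 0]

```text
clock: 4.83
tool_pos: [0.5013, 0.0508, 0.1198]
eef_rot: [0.939, -0.172, -0.053, 0.292]
contact_force: [0.0, -0.3, 0.2]
opening: 0.998
```

```bash
python3 g.py .0;  python3 -c "
from h import *
shot('side','s2.png');shot('top','t2.png')"
```

```text
clock 4.83 op 0.998 F [ 0.  -0.3  0.2] rows needed 5 dp [-0.0011  0.0124  0.0323] w [-0.44 -0.43  0.61]
-0.0002,0.0025,0.0065,-0.09,-0.09,0.12,
-0.0005,0.0049,0.0129,-0.17,-0.17,0.24,
-0.0007,0.0074,0.0194,-0.26,-0.26,0.36,
-0.0009,0.0099,0.0258,-0.35,-0.35,0.49,
-0.0011,0.0124,0.0323,-0.44,-0.43,0.61,
tcp [0.5013 0.0508 0.1198] reacher o [0.4836 0.004  0.0192] ypr [-1.1075e+02  4.4000e-01  1.0000e-02] q [-0.75  1.04  0.59  1.79 -0.05  0.81 -2.2 ]
```

View pics/s2.png

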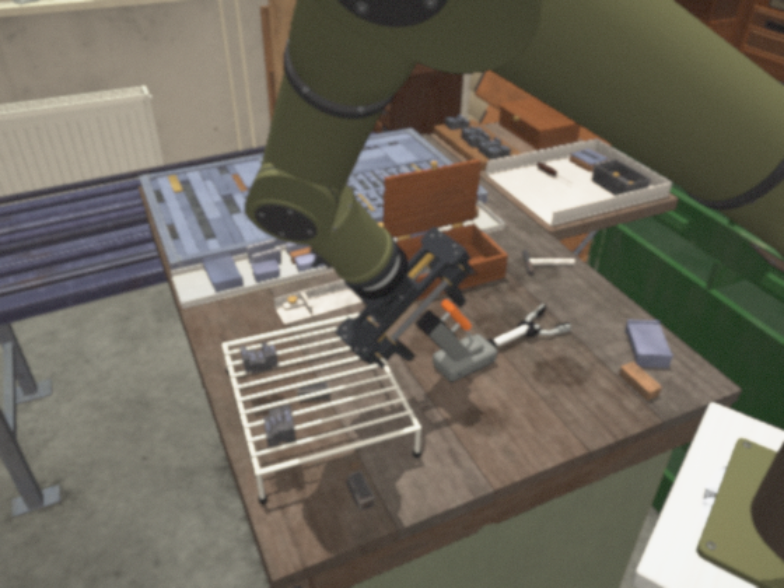

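>>> send_rows:
  moves: [-0.0003, 0.004, 0, -0.15, -0.15, 0.2, -0.0006, 0.008, 0, -0.3, -0.3, 0.4, -0.001, 0.0124, 0.0, -0.44, -0.43, 0.6, -0.0011, 0.0124, 0.001, -0.44, -0.43, 0.6, -0.0011, 0.0124, 0.002, -0.44, -0.43, 0.6]

```text
clock: 5.35
tool_pos: [0.4953, 0.0398, 0.1257]
eef_rot: [0.937, -0.179, -0.057, 0.296]
contact_force: [-0.6, 0.3, 0.2]
opening: 0.998
```

```bash
python3 g.py .0
```

```text
clock 5.35 op 0.998 F [-0.6  0.3  0.2] rows needed 5 dp [ 0.0008 -0.0015  0.0301] w [ 0.11  0.14 -0.06]
0.0002,-0.0003,0.0060,0.02,0.03,-0.01,
0.0003,-0.0006,0.0121,0.05,0.05,-0.02,
0.0005,-0.0009,0.0181,0.07,0.08,-0.04,
0.0006,-0.0012,0.0241,0.09,0.11,-0.05,
0.0008,-0.0015,0.0301,0.11,0.14,-0.06,
tcp [0.4953 0.0398 0.1257] reacher o [ 0.4764 -0.0075  0.0256] ypr [-1.1163e+02 -1.1000e-01 -8.0000e-02] q [-0.74  1.03  0.6   1.81 -0.05  0.81 -2.2 ]
```

>>> send_rows:
  moves: [0.0003, -0.0005, 0.008, 0, 0, 0, 0.0005, -0.001, 0.016, 0, 0, 0, 0.0008, -0.0015, 0.024, 0.1, 0.1, 0, 0.0008, -0.0015, 0.03, 0.1, 0.1, 0, 0.0008, -0.0015, 0.03, 0.1, 0.1, 0]

```text
clock: 5.77
tool_pos: [0.4888, 0.0235, 0.0991]
eef_rot: [0.936, -0.179, -0.058, 0.296]
contact_force: [0.1, -0.3, -0.4]
opening: 1.0
```

```bash
python3 g.py .0;  python3 -c "
from h import *
shot('side','s3.png')"
```

```text
clock 5.77 op 1.0 F [ 0.1 -0.3 -0.4] rows needed 5 dp [ 0.0008 -0.0005 -0.0017] w [ 0.14  0.18 -0.05]
0.0002,-0.0001,-0.0003,0.03,0.04,-0.01,
0.0003,-0.0002,-0.0007,0.06,0.07,-0.02,
0.0005,-0.0003,-0.0010,0.09,0.11,-0.03,
0.0006,-0.0004,-0.0013,0.11,0.14,-0.04,
0.0008,-0.0005,-0.0017,0.14,0.18,-0.05,
tcp [0.4888 0.0235 0.0991] reacher o [ 0.4698 -0.0238 -0.0009] ypr [-111.65   -0.14   -0.12] q [-0.72  1.06  0.58  1.84 -0.06  0.73 -2.2 ]
```

View pics/s3.png

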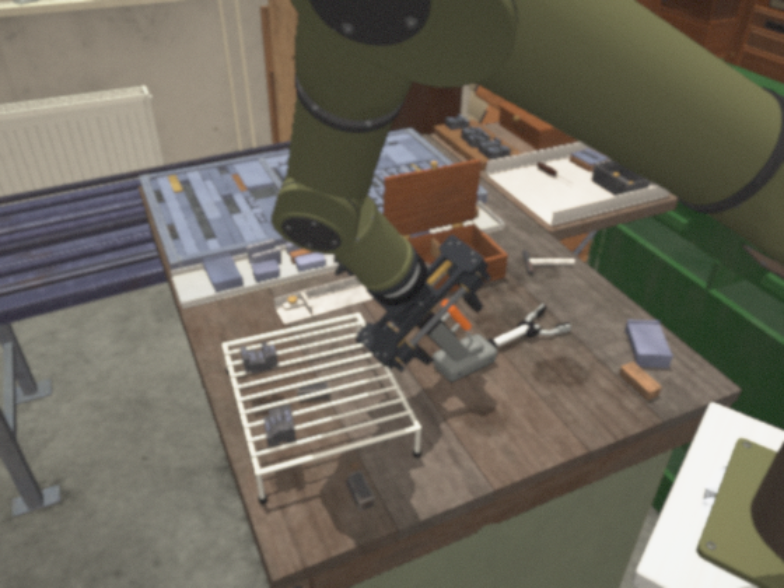

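>>> send_rows:
  moves: [0, 0, 0, 0, 0, 0, 0, 0, 0, 0, 0, 0, 0, 0, 0, 0, 0, 0, 0, 0, 0, 0, 0, 0, 0, 0, 0, 0, 0, 0]
  claw: 1
  grip_force: 35

```text
clock: 6.23
tool_pos: [0.4896, 0.0241, 0.0997]
eef_rot: [0.937, -0.179, -0.057, 0.296]
contact_force: [0.4, -0.2, -0.1]
opening: 0.645
```

>>> send_rows:
  moves: [0, 0, 0, 0, 0, 0, 0, 0, 0, 0, 0, 0, 0, 0, 0, 0, 0, 0, 0, 0, 0, 0, 0, 0, 0, 0, 0, 0, 0, 0]

```text
clock: 6.65
tool_pos: [0.4896, 0.0245, 0.0994]
eef_rot: [0.937, -0.178, -0.057, 0.296]
contact_force: [-0.5, 0.4, -2.7]
opening: 0.454
```

```bash
cat > look.py <<'E'
from m import *
s=sys.argv if 0 else None
import sys
from p import pr
k=sys.argv[1]
for n in sys.argv[2:]:
    d=shot(n,f'{n}{k}.png')
pr(); print(r.get_state()['opening'],r.get_state()['contact_force'].round(1))
E
python3 look.py 4 side top
```

```text
tcp [0.4896 0.0243 0.0996] reacher o [ 0.4707 -0.023  -0.0006] ypr [-1.116e+02 -7.000e-02 -6.000e-02] q [-0.72  1.06  0.58  1.84 -0.06  0.73 -2.2 ]
0.45345282214278376 [ 0.2 -0.5 -2.4]
```

View pics/side4.png

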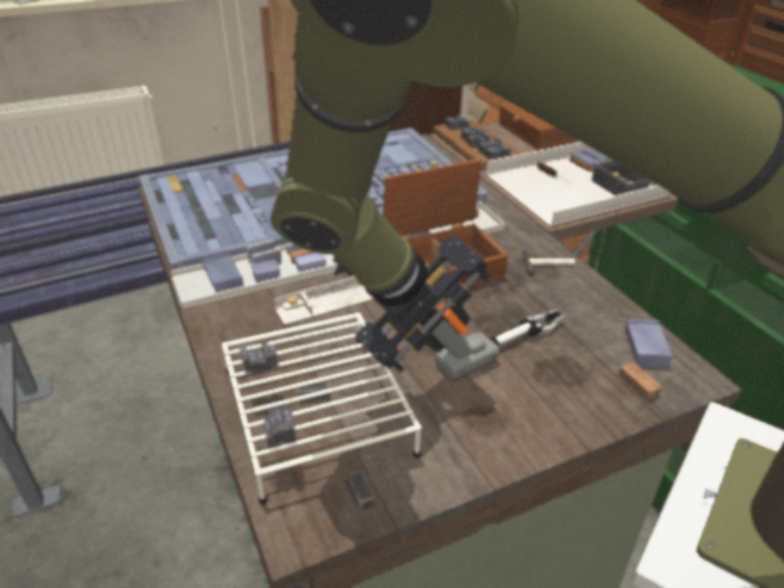

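```bash
cat >> p.py <<'E'
GS=GRASP-.0065*TY   # jaws shut
GQ=GRASP-.0039*TY   # on quoin
GRIPL=np.array([-.045,0,.092])
def grip_to(g,yaw,pitch=0,tcp=GS): # place grip point at g (world)
    return tcp_for_point(g,GRIPL,yaw,pitch,tcp)
E
python3 - <<'E'
from p import *
p,Rt=tcp_from_reacher([0.470,-.03,.10],Y0,0,GS); go(p,Rt,.025)
E
```

```text
clock 6.75 op 0.453 F [ 0.2 -0.5 -2.4] rows needed 5 dp [ 0.0016  0.057  -0.0784] w [ 0.07  0.11 -0.05]
0.0003,0.0114,-0.0157,0.01,0.02,-0.01,
0.0006,0.0228,-0.0314,0.03,0.04,-0.02,
0.0010,0.0342,-0.0470,0.04,0.07,-0.03,
0.0013,0.0456,-0.0627,0.05,0.09,-0.04,
0.0016,0.0570,-0.0784,0.07,0.11,-0.05,
```

>>> send_rows:
  moves: [0.0002, 0.008, -0.011, 0, 0, 0, 0.0005, 0.019, -0.026, 0, 0, 0, 0.001, 0.032, -0.044, 0, 0, 0, 0.0013, 0.045, -0.062, 0, 0, 0, 0.0016, 0.057, -0.078, 0, 0, 0]

```text
clock: 7.17
tool_pos: [0.4904, 0.0216, 0.1983]
eef_rot: [0.937, -0.179, -0.057, 0.296]
contact_force: [1.0, -0.3, -3.1]
opening: 0.453
```

```bash
python3 look.py 5 side
python3 - <<'E'
from p import *
go(*grip_to([.43,-.05,.21],-35),.025,6)
E
```

```text
tcp [0.4918 0.0207 0.2016] reacher o [ 0.4734 -0.0265  0.1014] ypr [-1.117e+02  4.000e-02  2.300e-01] q [-0.75  0.9   0.65  1.82  0.    0.9  -2.16]
0.455198882412755 [ 0.7 -1.2 -0.3]
clock 7.22 op 0.455 F [ 0.7 -1.2 -0.3] rows needed 15 dp [-0.042   0.0779  0.0386] w [  0.12  43.81 -62.95]
-0.0028,0.0052,0.0026,0.01,2.92,-4.20,
-0.0056,0.0104,0.0051,0.02,5.84,-8.39,
-0.0084,0.0156,0.0077,0.02,8.76,-12.59,
-0.0112,0.0208,0.0103,0.03,11.68,-16.79,
-0.0140,0.0260,0.0129,0.04,14.60,-20.98,
```

View pics/side5.png

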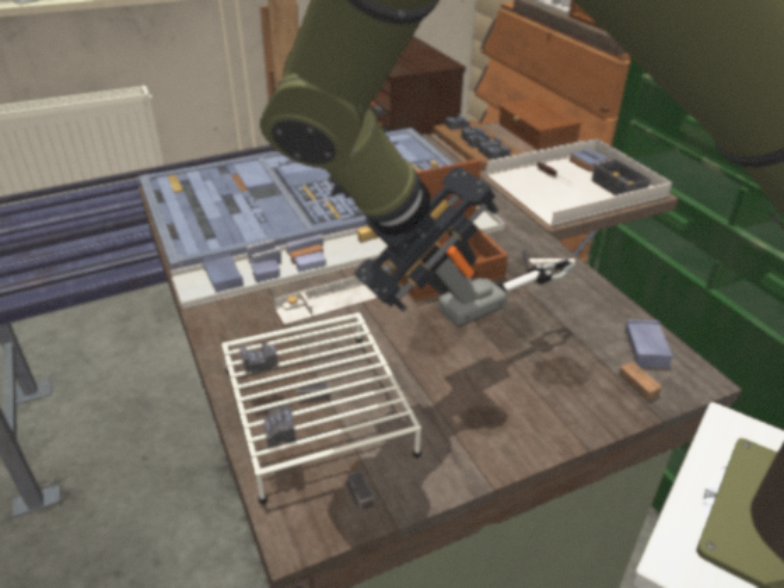

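>>> send_rows:
  moves: [-0.0028, 0.0052, 0.0026, 0, 2.9, -4.2, -0.0056, 0.0104, 0.0051, 0, 5.8, -8.4, -0.0084, 0.0156, 0.0077, 0, 8.8, -12.6, -0.0112, 0.0208, 0.0103, 0, 11.7, -16.8, -0.014, 0.026, 0.013, 0, 14.6, -21.0]

```text
clock: 7.63
tool_pos: [0.4677, -0.0008, 0.2061]
eef_rot: [0.953, 0.034, 0.012, 0.3]
contact_force: [0.3, -0.3, -2.9]
opening: 0.453
```

```bash
python3 - <<'E'
from p import *
pr();go(*grip_to([.43,-.05,.21],-35),.025,6)
E
```

```text
tcp [ 0.4677 -0.0008  0.2061] reacher o [ 0.4717 -0.0514  0.1059] ypr [-8.585e+01  1.000e-02  1.400e-01] q [-0.84  0.82  0.68  2.11  0.24  0.5  -2.03]
clock 7.63 op 0.453 F [ 0.3 -0.3 -2.9] rows needed 10 dp [-0.0498  0.0371  0.0156] w [  0.06  29.06 -41.73]
-0.0050,0.0037,0.0016,0.01,2.91,-4.17,
-0.0100,0.0074,0.0031,0.01,5.81,-8.35,
-0.0149,0.0111,0.0047,0.02,8.72,-12.52,
-0.0199,0.0148,0.0062,0.02,11.62,-16.69,
-0.0249,0.0186,0.0078,0.03,14.53,-20.87,
```

```bash
python3 - <<'E'
from p import *
go(*grip_to([.49,-.04,.27],-45),.025,6)
E
```

```text
clock 7.63 op 0.453 F [ 0.3 -0.3 -2.9] rows needed 10 dp [ 0.0123  0.0657 -0.0374] w [  0.04  23.32 -33.54]
0.0012,0.0066,-0.0037,0.00,2.33,-3.35,
0.0025,0.0131,-0.0075,0.01,4.66,-6.71,
0.0037,0.0197,-0.0112,0.01,7.00,-10.06,
0.0049,0.0263,-0.0150,0.02,9.33,-13.42,
0.0061,0.0328,-0.0187,0.02,11.66,-16.77,
```

>>> send_rows:
  moves: [0.002, 0.01, -0.006, 0, 2.3, -3.3, 0.004, 0.02, -0.012, 0, 4.7, -6.7, 0.006, 0.03, -0.018, 0, 7.0, -10.1, 0.008, 0.041, -0.024, 0, 9.3, -13.4, 0.009, 0.05, -0.029, 0, 11.7, -16.8]

```text
clock: 8.05
tool_pos: [0.4781, -0.0249, 0.2594]
eef_rot: [0.931, 0.205, 0.065, 0.294]
contact_force: [1.2, 0.3, -2.6]
opening: 0.451
```

```bash
python3 - <<'E'
from p import *
pr();go(*grip_to([.49,-.04,.27],-30),.025,6)
E
```

```text
tcp [ 0.4781 -0.0249  0.2594] reacher o [ 0.4995 -0.071   0.1593] ypr [-6.519e+01 -3.000e-02  7.000e-02] q [-0.88  0.69  0.78  2.23  0.49  0.29 -1.87]
clock 8.05 op 0.451 F [ 1.2  0.3 -2.6] rows needed 10 dp [-0.0019  0.0165 -0.0068] w [  0.05  20.13 -28.86]
-0.0002,0.0017,-0.0007,0.01,2.01,-2.89,
-0.0004,0.0033,-0.0014,0.01,4.03,-5.77,
-0.0006,0.0050,-0.0020,0.02,6.04,-8.66,
-0.0008,0.0066,-0.0027,0.02,8.05,-11.54,
-0.0009,0.0083,-0.0034,0.03,10.07,-14.43,
```

```bash
python3 - <<'E'
from p import *
go(*grip_to([.49,-.04,.30],-30,25),.025,6)
E
```

```text
clock 8.05 op 0.451 F [ 1.2  0.3 -2.6] rows needed 10 dp [-0.0001  0.0382 -0.0334] w [ 24.26  13.52 -32.79]
-0.0000,0.0038,-0.0033,2.43,1.35,-3.28,
-0.0000,0.0076,-0.0067,4.85,2.70,-6.56,
-0.0000,0.0114,-0.0100,7.28,4.05,-9.84,
-0.0001,0.0153,-0.0134,9.70,5.41,-13.12,
-0.0001,0.0191,-0.0167,12.13,6.76,-16.39,
```

>>> send_rows:
  moves: [0, 0.0045, -0.004, 3, 1.7, -4, 0, 0.009, -0.008, 6, 3.4, -8, 0, 0.0135, -0.012, 9, 5, -12, 0, 0.018, -0.016, 12, 6.7, -16.2, 0, 0.0225, -0.0195, 15, 8.4, -20.2]

```text
clock: 8.47
tool_pos: [0.4798, -0.0322, 0.2893]
eef_rot: [0.904, 0.394, 0.053, 0.161]
contact_force: [0.0, -0.3, -3.2]
opening: 0.453
```

```bash
python3 - <<'E'
from p import *
pr();go(*grip_to([.48,-.06,.30],10,25),.025,6)
E
```

```text
tcp [ 0.4798 -0.0322  0.2893] reacher o [ 0.4934 -0.0498  0.1793] ypr [-43.73  15.56  -1.88] q [-0.4   0.43  0.26  2.17  0.46  0.42 -1.32]
clock 8.47 op 0.453 F [ 0.  -0.3 -3.2] rows needed 10 dp [-0.0272  0.0197 -0.0127] w [  7.91  15.16 -51.1 ]
-0.0027,0.0020,-0.0013,0.79,1.52,-5.11,
-0.0054,0.0039,-0.0025,1.58,3.03,-10.22,
-0.0082,0.0059,-0.0038,2.37,4.55,-15.33,
-0.0109,0.0079,-0.0051,3.16,6.06,-20.44,
-0.0136,0.0098,-0.0064,3.95,7.58,-25.55,
```

>>> send_rows:
  moves: [-0.003, 0.002, -0.0015, 0.9, 1.7, -5.9, -0.0063, 0.0045, -0.003, 1.8, 3.5, -11.8, -0.0095, 0.007, -0.0045, 2.8, 5.3, -17.8, -0.0125, 0.009, -0.006, 3.6, 7, -23.6, -0.0158, 0.0115, -0.0074, 4.6, 8.8, -29.6]

```text
clock: 8.88
tool_pos: [0.4734, -0.0504, 0.3006]
eef_rot: [0.771, 0.626, 0.061, 0.102]
contact_force: [0.9, 0.3, -3.2]
opening: 0.448
```

```bash
python3 - <<'E'
from p import *
pr();go(*grip_to([.46,-.12,.27],35,15),.025,6)
E
```

```text
tcp [ 0.4734 -0.0504  0.3006] reacher o [ 0.483  -0.0564  0.1889] ypr [-12.85  21.43  -2.09] q [ 0.07  0.37 -0.16  2.14  0.37  0.44 -0.61]
clock 8.88 op 0.448 F [ 0.9  0.3 -3.2] rows needed 10 dp [-0.077  -0.011   0.0242] w [ -6.87  15.36 -44.57]
-0.0077,-0.0011,0.0024,-0.69,1.54,-4.46,
-0.0154,-0.0022,0.0048,-1.37,3.07,-8.91,
-0.0231,-0.0033,0.0073,-2.06,4.61,-13.37,
-0.0308,-0.0044,0.0097,-2.75,6.14,-17.83,
-0.0385,-0.0055,0.0121,-3.44,7.68,-22.29,
```

>>> send_rows:
  moves: [-0.009, -0.001, 0.002, -0.8, 1.9, -5.4, -0.0185, -0.002, 0.004, -1.6, 3.7, -10.8, -0.028, -0.003, 0.006, -2.5, 5.6, -16.2, -0.037, -0.004, 0.008, -3.3, 7.4, -21.4, -0.046, -0.005, 0.01, -4.1, 9.2, -26.8]

```text
clock: 9.3
tool_pos: [0.4592, -0.0967, 0.2908]
eef_rot: [0.592, 0.792, 0.118, 0.09]
contact_force: [1.3, 0.8, -3.9]
opening: 0.45
```

```bash
python3 - <<'E'
from p import *
pr();go(*grip_to([.446,-.134,.25],60,5),.025,6)
E
```

```text
tcp [ 0.4592 -0.0967  0.2908] reacher o [ 0.476  -0.0922  0.1799] ypr [16.35 17.95 -0.24] q [ 0.59  0.41 -0.57  2.19  0.35  0.34  0.07]
clock 9.3 op 0.45 F [ 1.3  0.8 -3.9] rows needed 10 dp [-0.0393 -0.04    0.025 ] w [-12.4   17.63 -39.95]
-0.0039,-0.0040,0.0025,-1.24,1.76,-4.00,
-0.0079,-0.0080,0.0050,-2.48,3.53,-7.99,
-0.0118,-0.0120,0.0075,-3.72,5.29,-11.99,
-0.0157,-0.0160,0.0100,-4.96,7.05,-15.98,
-0.0196,-0.0200,0.0125,-6.20,8.81,-19.98,
```

```bash
python3 - <<'E'
from p import *
go(*grip_to([.455,-.134,.26],60,16),.025,6)
E
```

```text
clock 9.3 op 0.45 F [ 1.3  0.8 -3.9] rows needed 10 dp [-0.041  -0.0274  0.0164] w [ -1.94  13.69 -41.38]
-0.0041,-0.0027,0.0016,-0.19,1.37,-4.14,
-0.0082,-0.0055,0.0033,-0.39,2.74,-8.28,
-0.0123,-0.0082,0.0049,-0.58,4.11,-12.41,
-0.0164,-0.0109,0.0065,-0.78,5.48,-16.55,
-0.0205,-0.0137,0.0082,-0.97,6.85,-20.69,
```

>>> send_rows:
  moves: [-0.005, -0.003, 0.001, -0.3, 1.7, -5.4, -0.0105, -0.007, 0.0025, -0.5, 3.5, -10.8, -0.016, -0.011, 0.004, -0.7, 5.4, -16.2, -0.021, -0.0145, 0.006, -1, 7.1, -21.5, -0.027, -0.018, 0.008, -1.3, 9, -27]

```text
clock: 9.72
tool_pos: [0.4503, -0.1285, 0.2772]
eef_rot: [0.377, 0.913, 0.146, 0.059]
contact_force: [-0.5, 0.6, -3.7]
opening: 0.451
```

```bash
python3 - <<'E'
from p import *
pr();go(*grip_to([.446,-.134,.15],60,0),.025,6)
E
```

```text
tcp [ 0.4503 -0.1285  0.2772] reacher o [ 0.4638 -0.1144  0.1666] ypr [45.16 16.87  0.19] q [ 0.96  0.58 -0.92  2.1   0.4   0.51  0.62]
clock 9.72 op 0.451 F [-0.5  0.6 -3.7] rows needed 5 dp [-0.0041 -0.055   0.1112] w [-16.75   6.52 -13.46]
-0.0008,-0.0110,0.0222,-3.35,1.30,-2.69,
-0.0016,-0.0220,0.0445,-6.70,2.61,-5.38,
-0.0024,-0.0330,0.0667,-10.05,3.91,-8.07,
-0.0033,-0.0440,0.0889,-13.40,5.22,-10.76,
-0.0041,-0.0550,0.1112,-16.75,6.52,-13.46,
```

>>> send_rows:
  moves: [-0.0008, -0.01, 0.018, -3.3, 1.3, -2.7, -0.0016, -0.021, 0.04, -6.7, 2.6, -5.4, -0.0024, -0.032, 0.063, -10, 3.9, -8.1, -0.0033, -0.043, 0.086, -13.4, 5.2, -10.8, -0.004, -0.055, 0.108, -16.7, 6.5, -13.5]

```text
clock: 10.13
tool_pos: [0.4379, -0.1455, 0.1552]
eef_rot: [0.245, 0.922, 0.289, 0.077]
contact_force: [0.3, -1.1, -3.6]
opening: 0.452
```

```bash
python3 - <<'E'
from p import *
pr();go(*grip_to([.446,-.134,.105],60,0),.025,6)
E
python3 look.py 6 top side
```

```text
tcp [ 0.4379 -0.1455  0.1552] reacher o [ 0.4629 -0.1017  0.0549] ypr [6.018e+01 1.600e-01 1.000e-02] q [ 1.17  0.99 -1.    2.16  0.59  0.31  0.96]
clock 10.13 op 0.452 F [ 0.3 -1.1 -3.6] rows needed 5 dp [-0.0013 -0.0237  0.0393] w [-0.16 -0.11  0.15]
-0.0003,-0.0047,0.0079,-0.03,-0.02,0.03,
-0.0005,-0.0095,0.0157,-0.06,-0.05,0.06,
-0.0008,-0.0142,0.0236,-0.10,-0.07,0.09,
-0.0011,-0.0190,0.0314,-0.13,-0.09,0.12,
-0.0013,-0.0237,0.0393,-0.16,-0.11,0.15,
tcp [ 0.4345 -0.1464  0.1499] reacher o [ 0.4586 -0.1019  0.0496] ypr [59.73  0.11  0.95] q [ 1.17  1.   -0.99  2.16  0.59  0.31  0.95]
0.45062929044384115 [-1.3  0.7 -3.2]
```

View pics/top6.png

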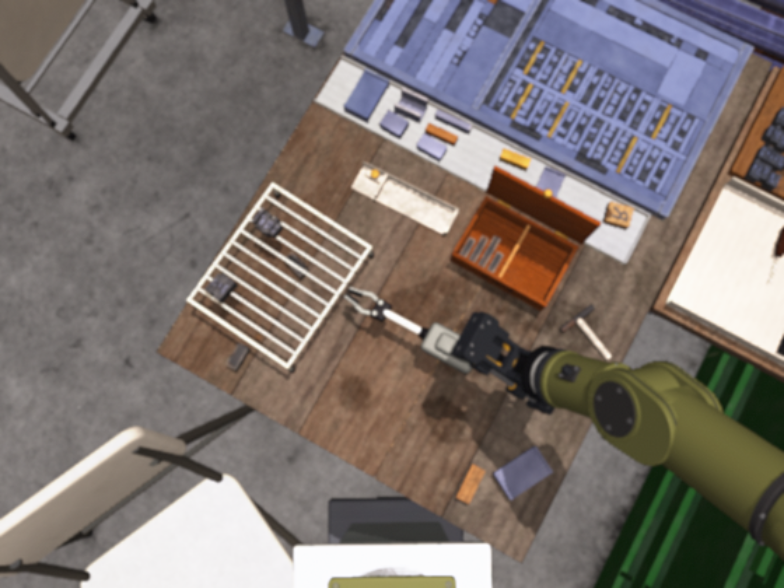

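View pics/side6.png

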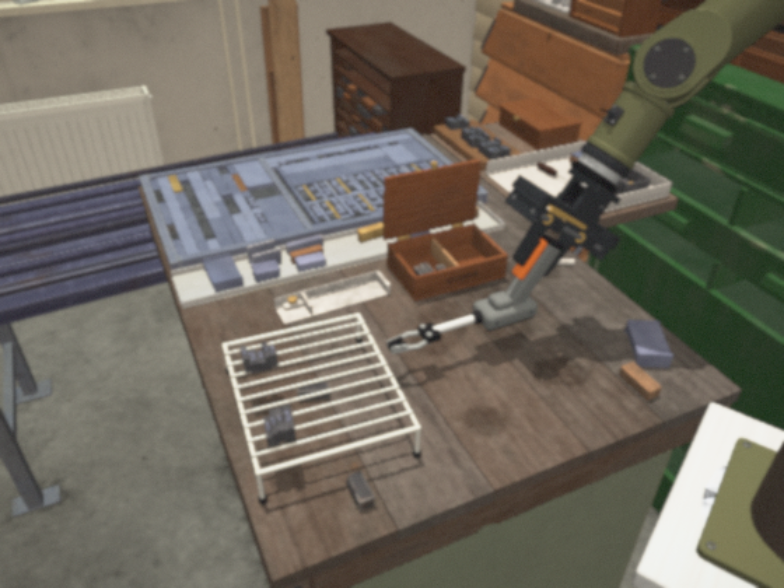

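```bash
python3 - <<'E'
from p import *
go(*grip_to([.446,-.134,.0975],60,0),.025,6)
E
```

```text
clock 10.23 op 0.451 F [-1.3  0.7 -3.2] rows needed 5 dp [-0.0045 -0.0229  0.0424] w [-0.1  -0.62 -0.76]
-0.0009,-0.0046,0.0085,-0.02,-0.12,-0.15,
-0.0018,-0.0092,0.0169,-0.04,-0.25,-0.31,
-0.0027,-0.0137,0.0254,-0.06,-0.37,-0.46,
-0.0036,-0.0183,0.0339,-0.08,-0.50,-0.61,
-0.0045,-0.0229,0.0424,-0.10,-0.62,-0.76,
```

>>> send_rows:
  moves: [-0.0012, -0.006, 0.011, 0, -0.2, -0.2, -0.0024, -0.012, 0.022, 0, -0.3, -0.4, -0.0036, -0.018, 0.033, -0.1, -0.5, -0.6, -0.0045, -0.0229, 0.0424, -0.1, -0.6, -0.8, -0.0045, -0.0229, 0.0424, -0.1, -0.6, -0.8]

```text
clock: 10.65
tool_pos: [0.4404, -0.1439, 0.1025]
eef_rot: [0.246, 0.922, 0.288, 0.077]
contact_force: [-1.1, 0.2, -2.6]
opening: 0.45
```

```bash
python3 - <<'E'
from p import *
pr();go(*grip_to([.446,-.134,.0975],60,0),.025,6)
o,A=reacher_now(GS); print('shut-o',o)
E
```

```text
tcp [ 0.4404 -0.1439  0.1025] reacher o [ 0.4656 -0.1005  0.0021] ypr [ 6.007e+01  2.900e-01 -5.000e-02] q [ 1.09  1.05 -0.86  2.17  0.67  0.18  0.95]
clock 10.65 op 0.45 F [-1.1  0.2 -2.6] rows needed 5 dp [ 0.0002 -0.      0.0006] w [-0.29 -0.    0.08]
0.0000,-0.0000,0.0001,-0.06,-0.00,0.02,
0.0001,-0.0000,0.0003,-0.12,-0.00,0.03,
0.0001,-0.0000,0.0004,-0.17,-0.00,0.05,
0.0001,-0.0000,0.0005,-0.23,-0.00,0.07,
0.0002,-0.0000,0.0006,-0.29,-0.00,0.08,
shut-o [ 0.46823419 -0.09582084  0.00577035]
```

>>> send_rows:
  moves: [0, 0, 0, 0, 0, 0, 0, 0, 0, 0, 0, 0, 0, 0, 0, 0, 0, 0, 0, 0, 0, 0, 0, 0, 0, 0, 0, 0, 0, 0]
  grip_force: 11

```text
clock: 11.07
tool_pos: [0.4405, -0.1442, 0.1031]
eef_rot: [0.246, 0.922, 0.288, 0.078]
contact_force: [-0.5, -0.3, -2.9]
opening: 0.607
```

Run:
```python
from m import *
from p import *
for n in ['top','side']:
    d=shot(n,n+'7.png')
    for q,z in [('jaw_point',.011),('quoin',0),('reacher',.001)]: print(n,q,pts(d,q,z))
    P=cloud(d)
    for s in imaging.silhouettes('reacher',d)[:1]:
        p=P[s['pixels']&(d['depth']>0)]; o=np.array([.4656,-.1005]); a=np.radians(60.1); ex=np.array([np.cos(a),np.sin(a)]); ey=np.array([-ex[1],ex[0]])
        X=(p[:,:2]-o)@ex; Y=(p[:,:2]-o)@ey
        for lo,hi in [(20,38),(50,70),(70,90),(90,108),(112,136),(150,170),(170,190)]:
            k=(X>lo/1e3)&(X<hi/1e3)
            if k.sum()>3: print(n,lo,k.sum(),(np.percentile(Y[k],[3,50,97])*1e3).round(1),(np.percentile(p[k,2],[5,50,95])*1e3).round(1))
        print('Xmax',np.percentile(X,[99,99.8])*1e3)
pr(); print(r.get_state()['opening'],r.get_state()['contact_force'].round(1))
```

```text
top jaw_point [(0.94, [0.5495, 0.059])]
top quoin [(0.72, [0.4551, 0.2568]), (0.51, [0.6158, 0.1622])]
top reacher [(0.86, [0.4647, -0.0932]), (0.72, [0.5233, 0.0132])]
top 20 162 [-17.1   6.5  29.2] [22.6 27.6 32.4]
top 50 43 [-0.1  5.7 10.9] [16.5 20.  23.7]
top 70 44 [-2.4  5.7 10.8] [13.3 19.7 24. ]
top 90 40 [-0.2  5.6 10.5] [14.6 20.  24.3]
top 112 135 [-9.2  5.6 20.7] [14.2 19.1 23.4]
top 150 66 [-22.5  25.5  33.8] [-2.5 12.4 19.4]
top 170 53 [-24.3  28.2  36.7] [ 6.2 14.1 17.4]
Xmax [182.08013581 184.87982857]
side jaw_point [(0.93, [0.5547, 0.0465]), (0.47, [0.6112, -0.2546])]
side quoin [(0.68, [0.6124, 0.1636]), (0.68, [0.4625, 0.2549])]
side reacher [(0.86, [0.4569, -0.0934])]
side 20 221 [-18.9  13.3  27.9] [ 2.7 29.3 35. ]
side 50 64 [-22.2   5.7  11.1] [ 1.5 21.2 25.5]
side 70 57 [-23.2   6.    8.7] [-0.2 20.1 23.9]
side 90 56 [-25.    4.7   9.5] [ 0.7 18.9 24.1]
side 112 158 [-11.1   8.2  19.2] [ 0.4 20.6 23.4]
side 150 109 [-42.3   6.6  31.8] [-0.6 11.8 17.1]
side 170 105 [-26.9  26.   34.9] [ 2.9 14.4 18.3]
Xmax [182.46499453 186.28785494]
tcp [ 0.4404 -0.1439  0.1025] reacher o [ 0.4655 -0.1004  0.002 ] ypr [ 6.007e+01  2.800e-01 -4.000e-02] q [ 1.09  1.05 -0.86  2.17  0.67  0.18  0.95]
0.6091290333065976 [-0.1 -0.3 -3.2]
```

View pics/side7.png

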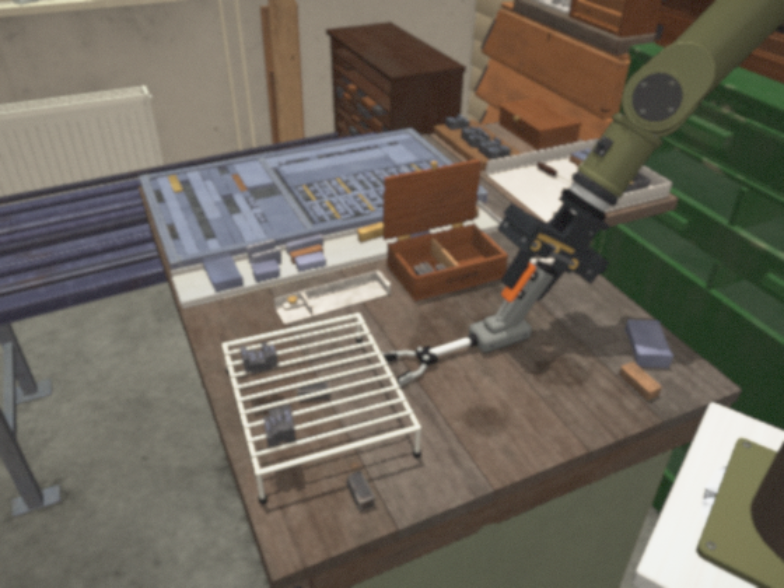

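View pics/top7.png

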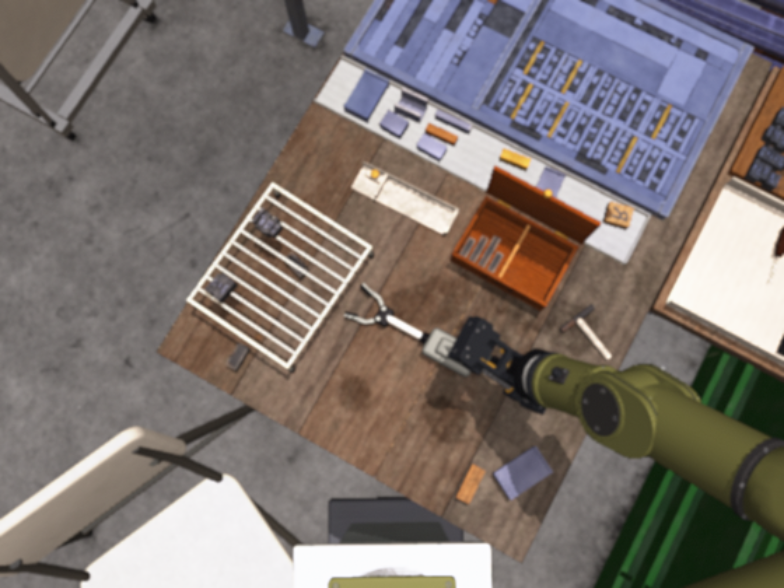

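```bash
cat >> p.py <<'E'
GC=GRASP-np.array([.002,.0058,0])
JL=np.array([.176,0,.0095])
Q=np.array([.616,.161,.0095])
def jaw_to(pt,yaw,pitch=0,tcp=GC): return tcp_for_point(pt,JL,yaw,pitch,tcp)
E
python3 - <<'E'
from p import *
u=np.array([np.cos(np.radians(57)),np.sin(np.radians(57)),0])
print(tcp_for_point(Q,JL,54,0,GC)[0])
go(*jaw_to(Q+[0,0,.0022]-.06*u,57),.025,6)
E
```

```text
[ 0.48624465 -0.02746047  0.100192  ]
clock 11.57 op 0.609 F [-0.1 -0.3 -3.2] rows needed 5 dp [0.0096 0.0519 0.0361] w [-0.28 -1.72  2.54]
0.0019,0.0104,0.0072,-0.06,-0.34,0.51,
0.0038,0.0208,0.0144,-0.11,-0.69,1.02,
0.0058,0.0312,0.0216,-0.17,-1.03,1.52,
0.0077,0.0415,0.0288,-0.23,-1.38,2.03,
0.0096,0.0519,0.0361,-0.28,-1.72,2.54,
```

>>> send_rows:
  moves: [0.0019, 0.0104, 0.007, -0.1, -0.3, 0.5, 0.0038, 0.0208, 0.0142, -0.1, -0.7, 1, 0.0058, 0.0312, 0.0215, -0.2, -1, 1.5, 0.0077, 0.0415, 0.0287, -0.2, -1.4, 2, 0.0096, 0.0519, 0.036, -0.3, -1.7, 2.5]

```text
clock: 11.98
tool_pos: [0.4525, -0.0967, 0.1025]
eef_rot: [0.259, 0.918, 0.29, 0.071]
contact_force: [0.1, -0.7, -3.0]
opening: 0.605
```

Run:
```python
from p import *
pr();print(reacher_now(GC)[0])
go(*jaw_to(Q+[0,0,.0022],54),.025,6)
u=np.array([np.cos(np.radians(54)),np.sin(np.radians(54)),0])
go(*jaw_to(Q+[0,0,.0022]-.02*u,54),.025,6)
```

```text
tcp [ 0.4525 -0.0967  0.1025] reacher o [ 0.4769 -0.0526  0.0022] ypr [58.8   0.2   1.11] q [ 0.97  1.03 -0.82  2.22  1.07  0.08  0.43]
[ 0.47301552 -0.04783657  0.002259  ]
clock 11.98 op 0.605 F [ 0.1 -0.7 -3. ] rows needed 5 dp [0.007  0.0628 0.044 ] w [-0.25 -3.66  3.3 ]
0.0014,0.0126,0.0088,-0.05,-0.73,0.66,
0.0028,0.0251,0.0176,-0.10,-1.46,1.32,
0.0042,0.0377,0.0264,-0.15,-2.20,1.98,
0.0056,0.0502,0.0352,-0.20,-2.93,2.64,
0.0070,0.0628,0.0440,-0.25,-3.66,3.30,
clock 11.98 op 0.605 F [ 0.1 -0.7 -3. ] rows needed 5 dp [0.0087 0.0464 0.0326] w [-0.25 -3.66  3.3 ]
0.0017,0.0093,0.0065,-0.05,-0.73,0.66,
0.0035,0.0186,0.0130,-0.10,-1.46,1.32,
0.0052,0.0279,0.0196,-0.15,-2.20,1.98,
0.0069,0.0371,0.0261,-0.20,-2.93,2.64,
0.0087,0.0464,0.0326,-0.25,-3.66,3.30,
```

Run:
```python
from p import *
u=np.array([np.cos(np.radians(60)),np.sin(np.radians(60)),0])
go(*jaw_to(Q+[0,0,.0022]-.03*u,62),.025,6)
```

```text
clock 11.98 op 0.605 F [ 0.1 -0.7 -3. ] rows needed 5 dp [-0.0256  0.0388  0.0265] w [-0.17  0.92 -3.26]
-0.0051,0.0078,0.0053,-0.03,0.18,-0.65,
-0.0102,0.0155,0.0106,-0.07,0.37,-1.30,
-0.0153,0.0233,0.0159,-0.10,0.55,-1.96,
-0.0204,0.0311,0.0212,-0.14,0.73,-2.61,
-0.0256,0.0388,0.0265,-0.17,0.92,-3.26,
```

>>> send_rows:
  moves: [-0.005, 0.0078, 0.0053, 0, 0.2, -0.6, -0.01, 0.0155, 0.0106, -0.1, 0.4, -1.3, -0.0153, 0.0233, 0.0159, -0.1, 0.5, -2, -0.0204, 0.031, 0.0212, -0.1, 0.7, -2.6, -0.0256, 0.0388, 0.0265, -0.2, 0.9, -3.3]

```text
clock: 12.4
tool_pos: [0.4999, -0.0693, 0.1024]
eef_rot: [0.23, 0.925, 0.292, 0.073]
contact_force: [-0.2, -0.9, -3.4]
opening: 0.61
```

```bash
python3 - <<'E'
from p import *
pr();print(reacher_now(GC)[0])
for y in (54,58,62): go(*jaw_to(Q+[0,0,.0022],y),.025,6)
E
python3 look.py 8 side
```

```text
tcp [ 0.4999 -0.0693  0.1024] reacher o [ 0.5238 -0.0244  0.0022] ypr [ 6.207e+01 -3.000e-02 -6.000e-02] q [ 0.91  1.07 -0.9   2.13  1.04  0.17  0.46]
[ 0.51963335 -0.01995341  0.00221583]
clock 12.4 op 0.61 F [-0.2 -0.9 -3.4] rows needed 5 dp [0.0317 0.025  0.0175] w [ 0.03 -4.58  6.65]
0.0063,0.0050,0.0035,0.01,-0.92,1.33,
0.0127,0.0100,0.0070,0.01,-1.83,2.66,
0.0190,0.0150,0.0105,0.02,-2.75,3.99,
0.0253,0.0200,0.0140,0.03,-3.66,5.32,
0.0317,0.0250,0.0175,0.03,-4.58,6.65,
clock 12.4 op 0.61 F [-0.2 -0.9 -3.4] rows needed 5 dp [0.0158 0.0239 0.0168] w [ 0.03 -2.28  3.37]
0.0032,0.0048,0.0034,0.01,-0.46,0.67,
0.0063,0.0096,0.0067,0.01,-0.91,1.35,
0.0095,0.0144,0.0101,0.02,-1.37,2.02,
0.0126,0.0192,0.0134,0.02,-1.83,2.70,
0.0158,0.0239,0.0168,0.03,-2.28,3.37,
clock 12.4 op 0.61 F [-0.2 -0.9 -3.4] rows needed 5 dp [-0.0002  0.0238  0.0167] w [0.03 0.01 0.09]
-0.0000,0.0048,0.0033,0.01,0.00,0.02,
-0.0001,0.0095,0.0067,0.01,0.01,0.04,
-0.0001,0.0143,0.0100,0.02,0.01,0.06,
-0.0002,0.0190,0.0133,0.02,0.01,0.07,
-0.0002,0.0238,0.0167,0.03,0.01,0.09,
tcp [ 0.5024 -0.068   0.1032] reacher o [ 0.5267 -0.023   0.0032] ypr [62.11 -0.23 -0.22] q [ 0.9   1.08 -0.9   2.12  1.04  0.17  0.46]
0.6112618748617265 [ 2.   1.  -2.1]
```

View pics/side8.png

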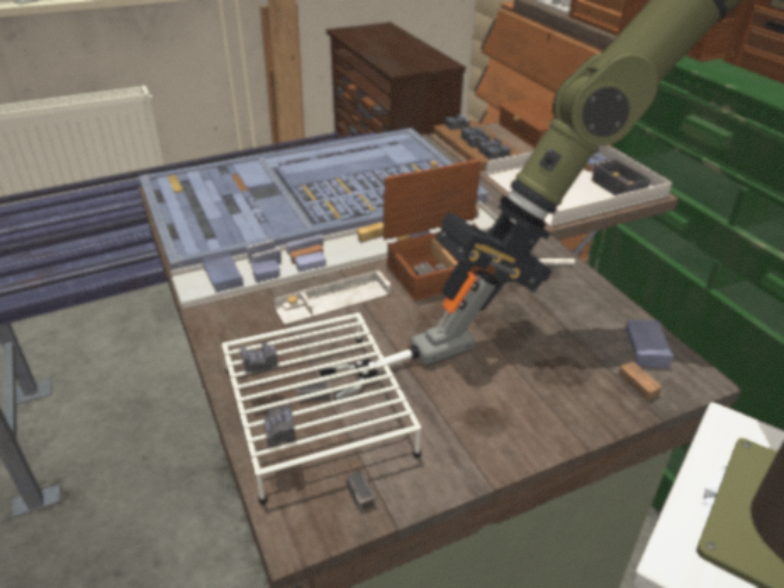

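Run:
```python
from p import *
go(*jaw_to(Q+[0,0,.0022],58),.005,6)
```

```text
clock 12.45 op 0.611 F [ 2.   1.  -2.1] rows needed 10 dp [0.0173 0.0216 0.0162] w [ 0.24 -2.19  3.49]
0.0017,0.0022,0.0016,0.02,-0.22,0.35,
0.0035,0.0043,0.0032,0.05,-0.44,0.70,
0.0052,0.0065,0.0049,0.07,-0.66,1.05,
0.0069,0.0086,0.0065,0.10,-0.87,1.40,
0.0087,0.0108,0.0081,0.12,-1.09,1.75,
```

>>> send_rows:
  moves: [0.004, 0.0015, 0.001, 0, -0.5, 0.7, 0.0085, 0.004, 0.003, 0.1, -0.9, 1.4, 0.012, 0.007, 0.005, 0.1, -1.3, 2.1, 0.014, 0.01, 0.0075, 0.1, -1.8, 2.8, 0.0165, 0.013, 0.01, 0.2, -2.2, 3.5]

```text
clock: 12.87
tool_pos: [0.4923, -0.0484, 0.1013]
eef_rot: [0.255, 0.92, 0.288, 0.075]
contact_force: [-2.4, -1.9, 0.5]
opening: 0.609
```

```bash
python3 look.py 9 top side
python3 - <<'E'
from p import *
print(reacher_now(GC)[0])
go(*jaw_to(Q+[0,0,.0022],58),.005,6)
a=cv2.imread('pics/top9.png');b=cv2.imread('pics/side9.png')
cv2.imwrite('pics/z9.png',np.hstack([cv2.resize(a[180:380,180:430],(400,320)),cv2.resize(b[310:460,260:450],(400,320))]))
E
```

```text
tcp [ 0.4915 -0.0471  0.1012] reacher o [ 0.5163 -0.0031  0.0009] ypr [59.26  0.14  0.64] q [ 0.88  1.08 -0.91  2.19  1.65  0.17 -0.24]
0.6099412650666567 [-1.1  1.4 -3.3]
[0.51235711 0.00159485 0.00097617]
clock 12.97 op 0.61 F [-1.1  1.4 -3.3] rows needed 5 dp [-0.0014  0.0119  0.0068] w [-0.14 -1.25  0.67]
-0.0003,0.0024,0.0014,-0.03,-0.25,0.13,
-0.0006,0.0048,0.0027,-0.06,-0.50,0.27,
-0.0009,0.0071,0.0041,-0.09,-0.75,0.40,
-0.0011,0.0095,0.0055,-0.11,-1.00,0.53,
-0.0014,0.0119,0.0068,-0.14,-1.25,0.67,
```

View pics/z9.png

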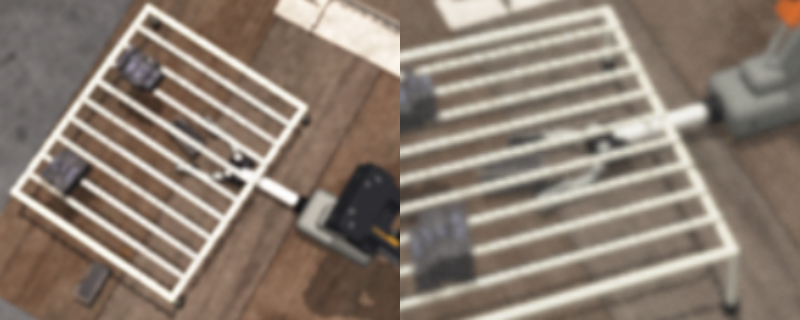

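```bash
cat > zoom.py <<'E'
from p import *
k=sys.argv[1]
out=[]
for n in ['top','side']:
    d=shot(n); c=proj(d,Q)[0]; h=28
    M=np.float32([[400/(2*h),0,200-c[0]*400/(2*h)],[0,400/(2*h),200-c[1]*400/(2*h)]])
    im=cv2.warpAffine(d['image'][:,:,::-1],M,(400,400),flags=cv2.INTER_CUBIC)
    im=cv2.convertScaleAbs(im,alpha=1.5,beta=10)
    o,A=reacher_now(GC)
    for P in ([.111,0,.015],[.188,0,.0095],[.188,.025,.0095],[.188,-.025,.0095]):
        u=M@np.append(proj(d,o+A.apply(P))[0],1); cv2.circle(im,tuple(u.astype(int).tolist()),3,(0,0,255),-1)
    for x,y in ((22,11),(22,-11),(-22,11),(-22,-11)):
        w=Q+R.from_euler('z',44.2,degrees=True).apply([x/1e3,y/1e3,.0085]); u=M@np.append(proj(d,w)[0],1); cv2.circle(im,tuple(u.astype(int).tolist()),3,(0,255,0),-1)
    out.append(im)
cv2.imwrite(f'pics/z{k}.png',np.hstack(out)); pr()
E
python3 zoom.py 10
```

```text
tcp [ 0.4916 -0.0477  0.1011] reacher o [ 0.5164 -0.0038  0.0008] ypr [59.23  0.18  0.67] q [ 0.88  1.08 -0.91  2.19  1.65  0.17 -0.24]
```

View pics/z10.png

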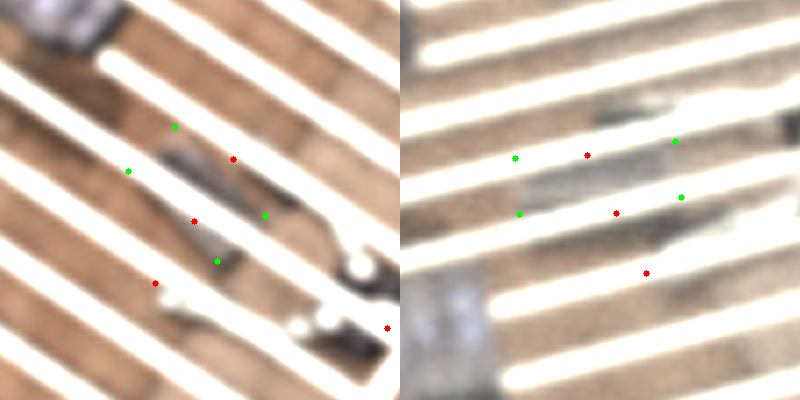

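>>> send_rows:
  moves: [-0.003, 0.0005, -0.001, 0, 0, 0, -0.0065, 0.001, -0.001, 0, 0, 0, -0.0065, 0.004, 0.0015, 0, 0, 0, -0.0065, 0.0075, 0.0038, 0, 0, 0, -0.0065, 0.0103, 0.006, 0, 0, 0]

```text
clock: 13.48
tool_pos: [0.5035, -0.0413, 0.1018]
eef_rot: [0.255, 0.92, 0.289, 0.074]
contact_force: [0.1, 0.6, -2.4]
opening: 0.612
```

```bash
python3 zoom.py 11
python3 - <<'E'
from p import *
o,A=reacher_now(GC); print(A.inv().apply(Q-o), r.get_state()['contact_force'].round(1))
E
```

```text
tcp [ 0.5036 -0.0405  0.102 ] reacher o [0.5284 0.0035 0.0017] ypr [59.27  0.16  0.65] q [ 0.84  1.07 -0.89  2.17  1.6   0.15 -0.21]
[ 0.17811722 -0.00050769  0.00822186] [-0.2  0.  -2.4]
```

View pics/z11.png

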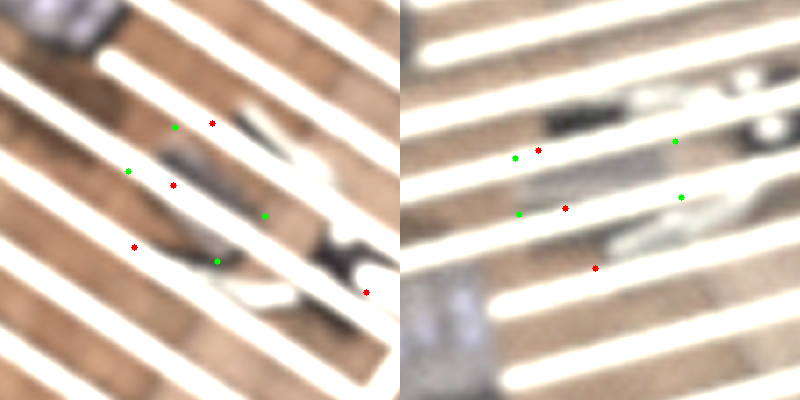

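>>> send_rows:
  moves: [0, -0.001, 0, 0, 0, 0, 0, -0.003, 0, 0, 0, 0, 0, -0.004, 0, 0, 0, 0, 0, -0.004, 0, 0, 0, 0, 0, -0.004, 0, 0, 0, 0]
  grip_force: 36

```text
clock: 14.0
tool_pos: [0.5023, -0.0429, 0.1003]
eef_rot: [0.254, 0.919, 0.291, 0.074]
contact_force: [0.2, 0.5, -0.5]
opening: 0.506
```

```bash
python3 zoom.py 12
python3 - <<'E'
from p import *
s=r.get_state(); print(s['opening']*88, s['contact_force'].round(1))
E
```

```text
tcp [ 0.5023 -0.0429  0.1002] reacher o [0.5271 0.0012 0.    ] ypr [59.29  0.07  0.64] q [ 0.85  1.07 -0.89  2.17  1.61  0.15 -0.21]
44.22585261786689 [ 0.9  0.8 -0.5]
```

View pics/z12.png

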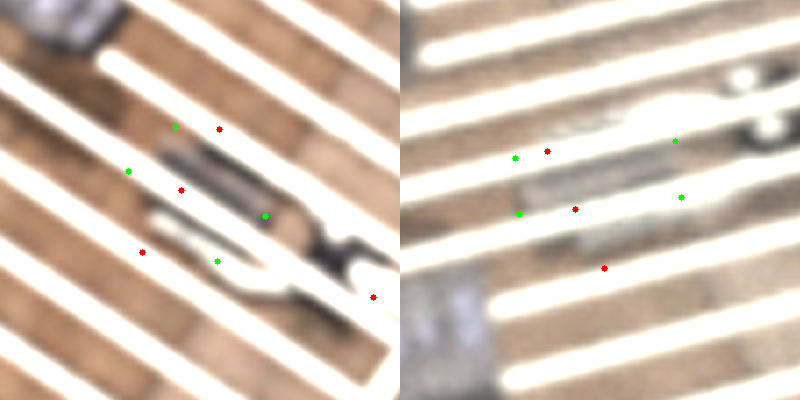

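```bash
cat >> p.py <<'E'
GCQ=GC-.0045*TY
E
python3 - <<'E'
from p import *
o,A=reacher_now(GCQ); print(o,A.inv().apply(Q-o))
u=np.array([np.cos(np.radians(60)),np.sin(np.radians(60)),0])
go(*jaw_to(o+A.apply(JL)-.05*u+[0,0,.006],62,0,GCQ),.015,6)
E
```

```text
[0.5250932  0.00904517 0.00264155] [ 0.17706252 -0.0004661   0.00707115]
clock 14.1 op 0.503 F [ 0.9  0.8 -0.5] rows needed 5 dp [-0.0106 -0.0372 -0.0332] w [-0.05  1.03 -2.59]
-0.0021,-0.0074,-0.0066,-0.01,0.21,-0.52,
-0.0042,-0.0149,-0.0133,-0.02,0.41,-1.04,
-0.0063,-0.0223,-0.0199,-0.03,0.62,-1.55,
-0.0085,-0.0298,-0.0266,-0.04,0.83,-2.07,
-0.0106,-0.0372,-0.0332,-0.05,1.03,-2.59,
```

>>> send_rows:
  moves: [0, 0.0017, -0.0025, 0, 0, 0, 0, 0.0034, -0.005, 0, 0, 0, -0.002, -0.005, -0.0105, 0, 0.2, -0.5, -0.004, -0.014, -0.017, 0, 0.4, -1, -0.006, -0.024, -0.024, 0, 0.6, -1.6]

```text
clock: 14.52
tool_pos: [0.4888, -0.076, 0.1049]
eef_rot: [0.239, 0.924, 0.289, 0.072]
contact_force: [-0.2, -0.5, -4.2]
opening: 0.501
```

```bash
python3 zoom.py 13
python3 - <<'E'
from p import *
s=r.get_state(); print(s['opening']*88, s['contact_force'].round(1))
o,A=reacher_now(GCQ); print(o,A.inv().apply(Q-o))
u=np.array([np.cos(np.radians(60)),np.sin(np.radians(60)),0])
go(*jaw_to([Q[0]-.1*u[0],Q[1]-.1*u[1],.0185],65,0,GCQ),.015,6)
E
```

```text
tcp [ 0.4886 -0.078   0.104 ] reacher o [ 0.5125 -0.0339  0.0035] ypr [60.67  0.33  0.41] q [ 0.97  1.11 -0.99  2.15  1.23  0.25  0.25]
44.03592253242633 [ 0.7 -0.  -3.2]
[ 0.5102824  -0.02609573  0.00611496] [ 0.21487377 -0.00048379  0.00463818]
clock 14.62 op 0.5 F [ 0.7 -0.  -3.2] rows needed 5 dp [-0.0162 -0.0483 -0.0367] w [-0.32  2.14 -3.79]
-0.0032,-0.0097,-0.0073,-0.06,0.43,-0.76,
-0.0065,-0.0193,-0.0147,-0.13,0.86,-1.52,
-0.0097,-0.0290,-0.0220,-0.19,1.28,-2.27,
-0.0129,-0.0386,-0.0293,-0.25,1.71,-3.03,
-0.0162,-0.0483,-0.0367,-0.32,2.14,-3.79,
```

View pics/z13.png

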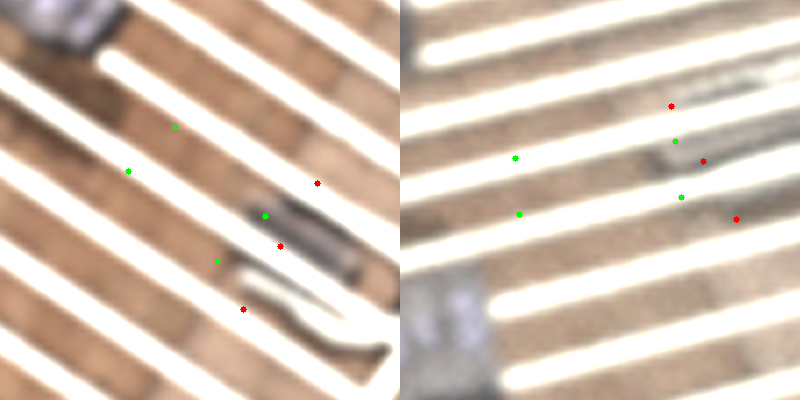

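>>> send_rows:
  moves: [-0.003, -0.009, -0.0073, -0.1, 0.4, -0.7, -0.0065, -0.0193, -0.0147, -0.1, 0.9, -1.5, -0.0097, -0.029, -0.022, -0.2, 1.3, -2.3, -0.013, -0.0386, -0.0293, -0.2, 1.7, -3, -0.0162, -0.0483, -0.0367, -0.3, 2.1, -3.8]

```text
clock: 15.03
tool_pos: [0.4726, -0.1393, 0.1059]
eef_rot: [0.206, 0.931, 0.293, 0.065]
contact_force: [0.9, 0.7, -3.9]
opening: 0.499
```

Run:
```python
from p import *
pr();s=r.get_state(); print(s['opening']*88, s['contact_force'].round(1))
o,A=reacher_now(GCQ); print(o)
u=np.array([np.cos(np.radians(62)),np.sin(np.radians(62)),0])
go(*jaw_to([Q[0]-.175*u[0],Q[1]-.175*u[1],.025],68,0,GCQ),.02,6)
```

```text
tcp [ 0.4726 -0.1393  0.1059] reacher o [ 0.4939 -0.0935  0.0056] ypr [65.03  0.13  0.  ] q [ 1.17  1.23 -1.19  2.05  1.01  0.55  0.65]
43.90785791791433 [ 0.9  0.7 -3.9]
[ 0.49103445 -0.08587961  0.00815834]
clock 15.03 op 0.499 F [ 0.9  0.7 -3.9] rows needed 5 dp [-0.0118 -0.0564 -0.0481] w [-0.13  1.7  -2.44]
-0.0024,-0.0113,-0.0096,-0.03,0.34,-0.49,
-0.0047,-0.0226,-0.0192,-0.05,0.68,-0.97,
-0.0071,-0.0339,-0.0289,-0.08,1.02,-1.46,
-0.0095,-0.0451,-0.0385,-0.10,1.36,-1.95,
-0.0118,-0.0564,-0.0481,-0.13,1.70,-2.44,
```

Run:
```python
from p import *
u=np.array([np.cos(np.radians(60)),np.sin(np.radians(60)),0])
go(*jaw_to([Q[0]-.15*u[0],Q[1]-.15*u[1],.027],62,0,GCQ),.02,6)
```

```text
clock 15.03 op 0.499 F [ 0.9  0.7 -3.9] rows needed 5 dp [ 0.0164 -0.035  -0.0356] w [-0.13 -1.74  2.48]
0.0033,-0.0070,-0.0071,-0.03,-0.35,0.50,
0.0066,-0.0140,-0.0142,-0.05,-0.70,0.99,
0.0098,-0.0210,-0.0214,-0.08,-1.04,1.49,
0.0131,-0.0280,-0.0285,-0.10,-1.39,1.99,
0.0164,-0.0350,-0.0356,-0.13,-1.74,2.48,
```

>>> send_rows:
  moves: [0.003, -0.007, -0.007, 0, -0.3, 0.5, 0.0066, -0.014, -0.014, 0, -0.7, 1, 0.01, -0.021, -0.0212, -0.1, -1, 1.5, 0.013, -0.028, -0.0285, -0.1, -1.4, 2, 0.0164, -0.035, -0.0356, -0.1, -1.7, 2.5]

```text
clock: 15.45
tool_pos: [0.4358, -0.177, 0.1152]
eef_rot: [0.231, 0.926, 0.291, 0.072]
contact_force: [-0.6, 1.0, -3.6]
opening: 0.502
```

```bash
python3 look.py 14 side top
python3 - <<'E'
from p import *
g=np.array([.44,-.15,.20])
go(*grip_to([.46,-.14,.24],55,12,GCQ),.025,6)
E
```

```text
tcp [ 0.4353 -0.1781  0.1148] reacher o [ 0.4589 -0.1335  0.0144] ypr [61.9   0.16  0.1 ] q [ 1.3   1.21 -1.21  2.09  0.99  0.56  0.69]
0.5015168708043707 [-0.   0.8 -4.1]
clock 15.55 op 0.502 F [-0.   0.8 -4.1] rows needed 10 dp [-0.0082  0.1044 -0.0895] w [11.82 -3.43  6.  ]
-0.0008,0.0104,-0.0089,1.18,-0.34,0.60,
-0.0016,0.0209,-0.0179,2.36,-0.69,1.20,
-0.0025,0.0313,-0.0268,3.55,-1.03,1.80,
-0.0033,0.0418,-0.0358,4.73,-1.37,2.40,
-0.0041,0.0522,-0.0447,5.91,-1.72,3.00,
```

View pics/side14.png

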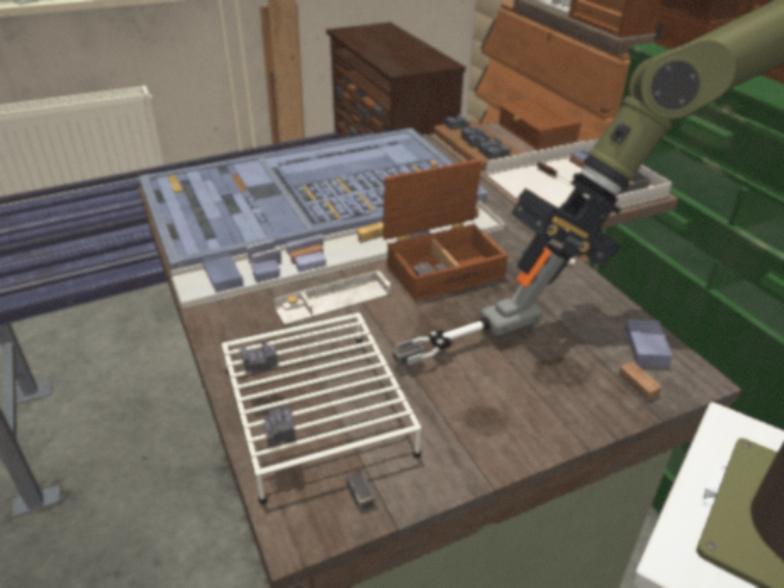

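View pics/top14.png

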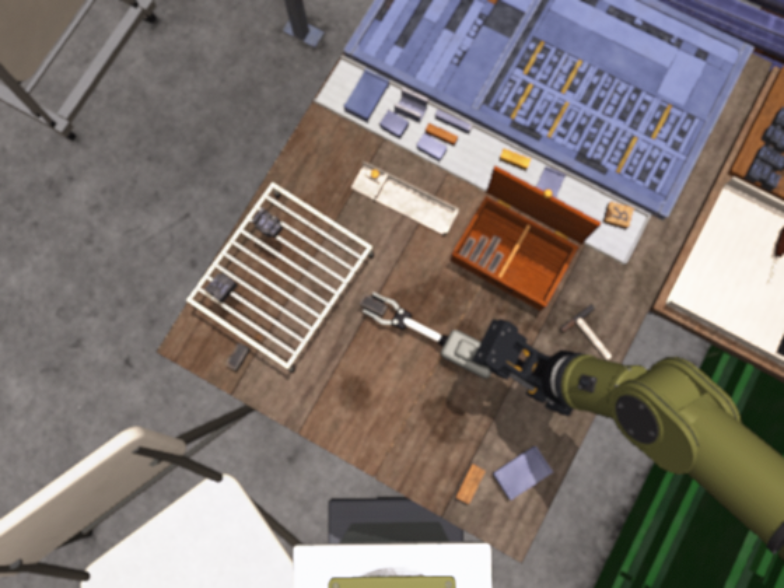

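>>> send_rows:
  moves: [-0.001, 0.011, -0.01, 1.3, -0.4, 0.6, -0.002, 0.026, -0.023, 2.8, -0.8, 1.4, -0.004, 0.044, -0.038, 4.9, -1.4, 2.5, -0.005, 0.064, -0.055, 7.2, -2.1, 3.6, -0.006, 0.083, -0.071, 9.4, -2.7, 4.8]

```text
clock: 15.97
tool_pos: [0.4538, -0.1553, 0.2218]
eef_rot: [0.282, 0.934, 0.211, 0.062]
contact_force: [0.0, 0.3, -3.9]
opening: 0.502
```

Run:
```python
from p import *
pr()
go(*grip_to([.47,-.12,.27],30,20,GCQ),.025,6)
```

```text
tcp [ 0.4538 -0.1553  0.2218] reacher o [ 0.4719 -0.1274  0.1145] ypr [56.42  9.64  0.17] q [ 1.2   0.93 -1.28  2.08  0.84  0.65  0.49]
clock 15.97 op 0.502 F [ 0.   0.3 -3.9] rows needed 5 dp [ 0.0049  0.0498 -0.0399] w [10.14 -9.27 24.75]
0.0010,0.0100,-0.0080,2.03,-1.85,4.95,
0.0020,0.0199,-0.0160,4.06,-3.71,9.90,
0.0030,0.0299,-0.0240,6.08,-5.56,14.85,
0.0039,0.0398,-0.0319,8.11,-7.42,19.80,
0.0049,0.0498,-0.0399,10.14,-9.27,24.75,
```

>>> send_rows:
  moves: [0.001, 0.01, -0.008, 2, -1.9, 5, 0.002, 0.02, -0.016, 4, -3.7, 9.9, 0.003, 0.03, -0.024, 6, -5.6, 14.9, 0.004, 0.04, -0.032, 8.1, -7.4, 19.8, 0.005, 0.05, -0.04, 10.1, -9.3, 24.8]

```text
clock: 16.38
tool_pos: [0.4647, -0.1275, 0.2802]
eef_rot: [0.497, 0.858, 0.113, 0.066]
contact_force: [0.4, -0.6, -3.7]
opening: 0.502
```

Run:
```python
from p import *
pr()
go(*grip_to([.47,-.12,.30],-5,30,GCQ),.025,6)
```

```text
tcp [ 0.4647 -0.1275  0.2802] reacher o [ 0.4764 -0.1209  0.1687] ypr [ 2.98e+01  2.00e+01 -2.00e-02] q [ 0.97  0.62 -1.09  2.09  0.75  0.62 -0.04]
clock 16.38 op 0.502 F [ 0.4 -0.6 -3.7] rows needed 10 dp [ 0.0032  0.0071 -0.0296] w [ 9.69 -6.03 34.32]
0.0003,0.0007,-0.0030,0.97,-0.60,3.43,
0.0006,0.0014,-0.0059,1.94,-1.21,6.86,
0.0010,0.0021,-0.0089,2.91,-1.81,10.30,
0.0013,0.0028,-0.0118,3.88,-2.41,13.73,
0.0016,0.0036,-0.0148,4.85,-3.02,17.16,
```

>>> send_rows:
  moves: [0.0004, 0.001, -0.004, 1.3, -0.8, 4.6, 0.0008, 0.002, -0.008, 2.6, -1.6, 9.2, 0.0013, 0.003, -0.012, 3.9, -2.4, 13.8, 0.0017, 0.004, -0.016, 5.2, -3.2, 18.4, 0.002, 0.0048, -0.02, 6.5, -4, 23]

```text
clock: 16.8
tool_pos: [0.4628, -0.1241, 0.301]
eef_rot: [0.665, 0.743, 0.058, 0.043]
contact_force: [0.2, -0.0, -3.8]
opening: 0.5
```

```bash
cat >> p.py <<'E'
YB=-31; EB=np.array([.608,-.250,0]); bx=np.array([np.cos(np.radians(YB)),np.sin(np.radians(YB)),0]); by=np.array([-bx[1],bx[0],0])
E
python3 - <<'E'
from p import *
pr()
go(*jaw_to(EB+.005*bx+[0,0,.13],YB,27,GCQ),.025,6)
E
```

```text
tcp [ 0.4628 -0.1241  0.301 ] reacher o [ 0.4628 -0.1226  0.1887] ypr [ 6.8  26.76  0.85] q [ 0.82  0.53 -0.95  2.03  0.63  0.73 -0.38]
clock 16.8 op 0.5 F [ 0.2 -0.  -3.8] rows needed 10 dp [-0.0473 -0.     -0.0138] w [-2.000e-02 -6.010e+00  3.693e+01]
-0.0047,-0.0000,-0.0014,-0.00,-0.60,3.69,
-0.0095,-0.0000,-0.0028,-0.00,-1.20,7.39,
-0.0142,-0.0000,-0.0041,-0.00,-1.80,11.08,
-0.0189,-0.0000,-0.0055,-0.01,-2.40,14.77,
-0.0237,-0.0000,-0.0069,-0.01,-3.01,18.47,
```

>>> send_rows:
  moves: [-0.006, 0, -0.002, 0, -0.8, 4.8, -0.012, 0, -0.004, 0, -1.6, 9.6, -0.018, 0, -0.0055, 0, -2.4, 14.4, -0.024, 0, -0.007, 0, -3.1, 19.2, -0.031, 0, -0.009, 0, -3.9, 24]

```text
clock: 17.22
tool_pos: [0.4646, -0.1533, 0.3094]
eef_rot: [0.807, 0.586, 0.044, 0.054]
contact_force: [0.5, 0.1, -3.2]
opening: 0.502
```

```bash
cd .;python3 - <<'E'
from p import *
pr()
go(*jaw_to(EB+.008*bx+[0,0,.11],YB,27,GCQ),.025,6)
E
```

```text
tcp [ 0.4646 -0.1533  0.3094] reacher o [ 0.4646 -0.1524  0.1971] ypr [-17.77  27.     0.44] q [ 0.76  0.49 -0.8   2.    0.58  0.73 -0.7 ]
clock 17.22 op 0.502 F [ 0.5  0.1 -3.2] rows needed 5 dp [-0.0177  0.0077  0.0165] w [-0.05 -2.2  12.85]
-0.0035,0.0015,0.0033,-0.01,-0.44,2.57,
-0.0071,0.0031,0.0066,-0.02,-0.88,5.14,
-0.0106,0.0046,0.0099,-0.03,-1.32,7.71,
-0.0141,0.0062,0.0132,-0.04,-1.76,10.28,
-0.0177,0.0077,0.0165,-0.05,-2.20,12.85,
```

>>> send_rows:
  moves: [-0.0035, 0.0015, 0.0033, 0, -0.4, 2.6, -0.007, 0.003, 0.0066, 0, -0.9, 5.1, -0.0106, 0.0046, 0.01, 0, -1.3, 7.7, -0.014, 0.006, 0.0132, 0, -1.8, 10.3, -0.0177, 0.0077, 0.0165, 0, -2.2, 12.8]

```text
clock: 17.63
tool_pos: [0.4685, -0.171, 0.2936]
eef_rot: [0.868, 0.492, 0.035, 0.06]
contact_force: [-0.6, 0.4, -3.9]
opening: 0.504
```

```bash
cat > zb.py <<'E'
from p import *
k=sys.argv[1]; out=[]; pr(); s=r.get_state(); print('op',round(s['opening']*88,1),s['contact_force'].round(1))
o,A=reacher_now(GCQ)
for n in ['top','side']:
    d=shot(n); c=proj(d,EB+[0,0,.05])[0]; h=52
    M=np.float32([[400/(2*h),0,200-c[0]*400/(2*h)],[0,400/(2*h),200-c[1]*400/(2*h)]])
    im=cv2.warpAffine(d['image'][:,:,::-1],M,(400,400),flags=cv2.INTER_CUBIC)
    def dot(w,col):
        u=M@np.append(proj(d,w)[0],1); cv2.circle(im,tuple(u.astype(int).tolist()),3,col,-1)
    for P in ([.111,0,.015],[.176,0,.0095],[.188,.0,.0095]): dot(o+A.apply(P),(0,0,255))
    for x in (-53,53):
        for y in (-40.5,40.5): dot(EB+x/1e3*bx+y/1e3*by+[0,0,.048 if y<0 else .04],(0,255,0))
    out.append(im)
cv2.imwrite(f'pics/b{k}.png',np.hstack(out)); print('jaw',(o+A.apply(JL)).round(4), 'in box rel E', [((o+A.apply(JL)-EB)@v).round(4) for v in (bx,by)])
E
python3 zb.py 1
```

```text
tcp [ 0.4685 -0.171   0.2936] reacher o [ 0.4683 -0.1706  0.1813] ypr [-30.86  27.08   0.12] q [ 0.69  0.5  -0.69  2.    0.59  0.7  -0.91]
op 44.4 [-0.6  0.4 -3.9]
jaw [ 0.6148 -0.2514  0.1093] in box rel E [np.float64(0.0066), np.float64(0.0023)]
```

View pics/b1.png

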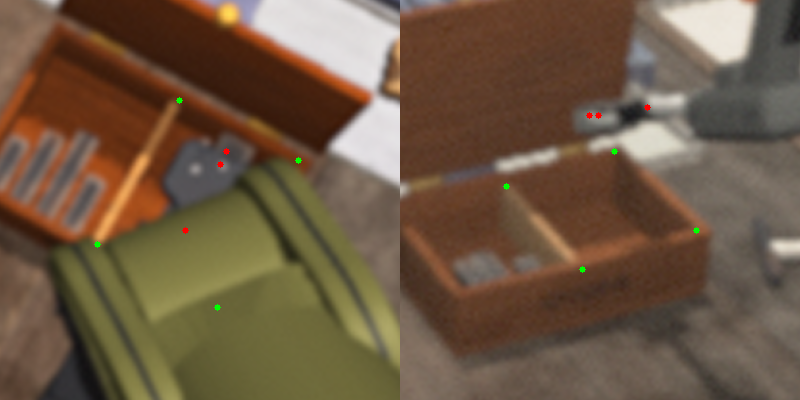

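Run:
```python
from m import *
from p import *
for n in ['top','side']:
    d=shot(n); P=cloud(d)
    for q in ['jaw_point','quoin','jaw_left','jaw_right']:
        print(n,q,[(a,np.round([(np.append(b,0)-EB)@bx*1e3,(np.append(b,0)-EB)@by*1e3],1)) for a,b in pts(d,q,.109)])
    # depth points around jaws
    X=(P-EB)@bx*1e3;Y=(P-EB)@by*1e3;Z=P[:,:,2]*1e3
    k=(abs(X-10)<60)&(abs(Y)<45)&(Z>75)&(Z<150)&(d['depth']>0)
    for lo in range(-50,60,10):
        kk=k&(X>lo)&(X<lo+10)
        if kk.sum()>2: print(n,lo,kk.sum(),np.percentile(Y[kk],[2,50,98]).round(1),np.percentile(Z[kk],[5,50,95]).round(1))
```

```text
top jaw_point [(0.19, array([-41.5,  37.7]))]
top quoin [(0.72, array([-386.5,  323.8])), (0.56, array([-4.2, -3.2]))]
top jaw_left []
top jaw_right [(0.68, array([-310.9,  412.5]))]
top 10 30 [-12.5  -1.5  13.4] [104.9 108.5 111.2]
top 20 17 [-10.1  -0.5   7.2] [101.9 104.2 105.6]
top 50 437 [-43.2  -0.5  43. ] [ 79.6 115.4 145.8]
side jaw_point [(0.62, array([16.3, -4.4]))]
side quoin [(0.57, array([-458.2,  391.3])), (0.36, array([-7.8,  5.4]))]
side jaw_left [(0.4, array([ -8.9, -13.2]))]
side jaw_right []
side -50 32 [-14.3  10.2  14.9] [135.7 145.9 148.3]
side -40 25 [-11.8  12.1  14.5] [128.8 141.  145.5]
side -30 16 [ 9.4 14.  20.5] [120.9 127.5 137.6]
side -20 23 [-5.6  6.9 19.7] [109.7 115.3 125.8]
side -10 25 [-0.   9.9 18.6] [106.  118.8 123.7]
side 0 17 [-2.7 14.  17.3] [ 99.  111.6 121.2]
side 10 12 [-2.7 14.  16.6] [104.4 110.5 115.4]
side 20 5 [-2.9  0.8  7.5] [107.8 109.8 110.7]
side 50 284 [-43.9   2.5  43.3] [ 89.  126.4 148. ]
```

```bash
cat > gb.py <<'E'
from p import *
x,y,z,pt=map(float,sys.argv[1:5])
pr(); go(*jaw_to(EB+x*bx+y*by+[0,0,z],YB,pt,GCQ),float(sys.argv[5]),6)
E
python3 gb.py .018 .003 .06 27 .012
```

```text
tcp [ 0.4686 -0.173   0.294 ] reacher o [ 0.4683 -0.1728  0.1817] ypr [-30.94  27.04  -0.  ] q [ 0.69  0.5  -0.69  2.    0.59  0.7  -0.9 ]
clock 18.23 op 0.503 F [-0.5 -0.1 -4. ] rows needed 5 dp [0.003  0.003  0.0509] w [-0.04 -0.01  0.06]
0.0006,0.0006,0.0102,-0.01,-0.00,0.01,
0.0012,0.0012,0.0204,-0.02,-0.00,0.02,
0.0018,0.0018,0.0305,-0.03,-0.00,0.03,
0.0024,0.0024,0.0407,-0.03,-0.01,0.05,
0.0030,0.0030,0.0509,-0.04,-0.01,0.06,
```

>>> send_rows:
  moves: [0.0002, 0.0006, 0.01, 0, 0, 0, 0.0004, 0.0012, 0.02, 0, 0, 0, 0.0006, 0.0018, 0.03, 0, 0, 0, 0.0008, 0.0024, 0.04, 0, 0, 0, 0.001, 0.003, 0.05, 0, 0, 0]

```text
clock: 18.65
tool_pos: [0.4776, -0.1773, 0.2434]
eef_rot: [0.868, 0.492, 0.034, 0.06]
contact_force: [0.4, -0.4, -3.4]
opening: 0.502
```

```bash
python3 zb.py 2; python3 gb.py .018 .001 .031 27 .012
```

```text
tcp [ 0.4776 -0.1773  0.2434] reacher o [ 0.4772 -0.177   0.1311] ypr [-3.094e+01  2.710e+01 -1.000e-02] q [ 0.63  0.58 -0.61  2.04  0.71  0.6  -1.  ]
op 44.2 [ 0.4 -0.4 -3.4]
jaw [ 0.6236 -0.258   0.0591] in box rel E [np.float64(0.0175), np.float64(0.0011)]
tcp [ 0.4768 -0.1772  0.2428] reacher o [ 0.4761 -0.1769  0.1305] ypr [-30.96  27.25  -0.07] q [ 0.63  0.58 -0.61  2.04  0.7   0.6  -1.  ]
clock 18.75 op 0.505 F [-0.2  0.  -3.4] rows needed 5 dp [ 0.0004 -0.0029  0.0277] w [-0.25  0.05  0.08]
0.0001,-0.0006,0.0055,-0.05,0.01,0.02,
0.0001,-0.0012,0.0111,-0.10,0.02,0.03,
0.0002,-0.0017,0.0166,-0.15,0.03,0.05,
0.0003,-0.0023,0.0221,-0.20,0.04,0.06,
0.0004,-0.0029,0.0277,-0.25,0.05,0.08,
```

View pics/b2.png

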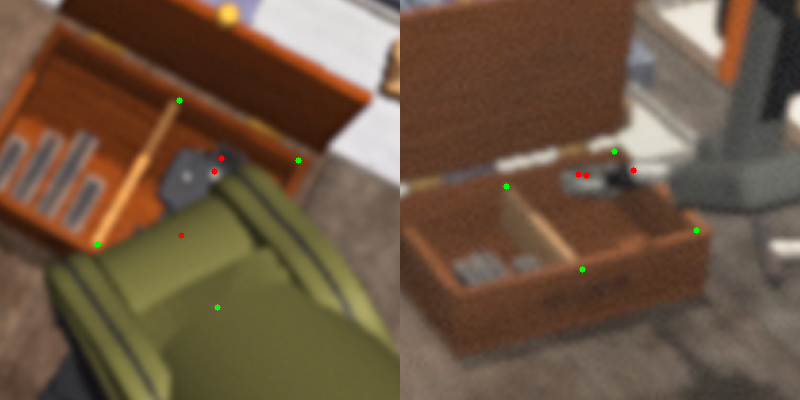

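>>> send_rows:
  moves: [0, -0.0006, 0.0055, 0, 0, 0, 0.0001, -0.0012, 0.011, 0, 0, 0, 0.0002, -0.0017, 0.0166, -0.1, 0, 0, 0.0003, -0.0023, 0.022, -0.2, 0, 0, 0.0004, -0.0029, 0.0277, -0.2, 0, 0]

```text
clock: 19.17
tool_pos: [0.4778, -0.1773, 0.2146]
eef_rot: [0.868, 0.492, 0.034, 0.061]
contact_force: [-0.7, -0.0, -3.4]
opening: 0.5
```

```bash
python3 zb.py 3; python3 gb.py .018 .001 .026 27 .012
python3 - <<'E'
from p import *
d=shot('side'); P=cloud(d)
X=(P-EB)@bx*1e3;Y=(P-EB)@by*1e3;Z=P[:,:,2]*1e3
k=(X>-130)&(X<45)&(abs(Y)<28)&(Z>9)&(Z<130)&(d['depth']>0)
for lo in range(-130,50,10):
    kk=k&(X>lo)&(X<lo+10)
    if kk.sum()>2: print(lo,kk.sum(),np.percentile(Y[kk],[2,50,98]).round(1),np.percentile(Z[kk],[5,50,95]).round(1))
E
```

```text
tcp [ 0.4778 -0.1773  0.2146] reacher o [ 0.4774 -0.1772  0.1023] ypr [-30.96  27.02  -0.07] q [ 0.59  0.62 -0.54  2.07  0.78  0.52 -1.08]
op 44.0 [-0.7 -0.  -3.4]
jaw [ 0.6239 -0.2583  0.0305] in box rel E [np.float64(0.018), np.float64(0.0011)]
tcp [ 0.4773 -0.1772  0.2141] reacher o [ 0.4767 -0.1771  0.1018] ypr [-30.96  27.13  -0.12] q [ 0.59  0.62 -0.54  2.07  0.78  0.52 -1.07]
clock 19.27 op 0.504 F [-0.2  0.1 -3.2] rows needed 5 dp [ 0.0002 -0.0001  0.0041] w [-0.13  0.09  0.1 ]
0.0000,-0.0000,0.0008,-0.03,0.02,0.02,
0.0001,-0.0000,0.0017,-0.05,0.04,0.04,
0.0001,-0.0001,0.0025,-0.08,0.05,0.06,
0.0001,-0.0001,0.0033,-0.10,0.07,0.08,
0.0002,-0.0001,0.0041,-0.13,0.09,0.10,
-130 41 [12.7 21.8 24.6] [ 97.5 114.  127.3]
-120 34 [10.4 22.4 24.5] [ 92.8 109.4 126.6]
-110 12 [ 6.8 21.1 24. ] [104.8 110.1 113.1]
-80 4 [1.4 3.6 4.3] [81.7 85.2 88.2]
-70 74 [-26.7   1.2  27.3] [14.9 34.9 80.1]
-60 234 [-25.8   2.6  26.8] [11.2 32.5 57.8]
-50 25 [-6.   3.5 13.4] [57.5 63.8 74.4]
-40 31 [-14.8   6.5  14.8] [55.9 65.  69.7]
-30 23 [-13.8  12.2  15.7] [47.8 60.5 65. ]
-20 12 [-9.9 13.6 17.8] [44.6 48.6 60.9]
-10 19 [-5.   7.2 20.3] [29.4 40.6 45.4]
0 31 [-12.1   7.4  17.1] [ 9.2 38.8 45. ]
10 20 [-14.7  10.4  17.6] [ 9.1 33.9 39.9]
20 15 [-0.6  9.6 16.4] [ 9.2 26.2 34.6]
30 10 [-9.9  5.3  9.3] [10.8 29.7 30.1]
```

View pics/b3.png

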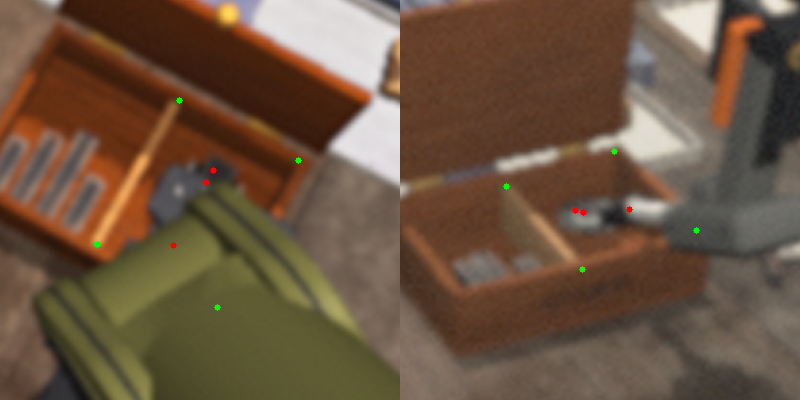

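>>> send_rows:
  moves: [0, 0, 0.0012, 0, 0, 0, 0, 0, 0.0025, 0, 0, 0, 0, 0, 0.0037, 0, 0, 0, 0, 0, 0.0045, 0, 0, 0, 0, 0, 0.0045, 0, 0, 0]

```text
clock: 19.73
tool_pos: [0.4781, -0.1774, 0.2103]
eef_rot: [0.868, 0.492, 0.033, 0.06]
contact_force: [-1.1, 1.0, -0.4]
opening: 0.508
```

```bash
python3 gb.py .018 .001 .024 27 .012
```

```text
tcp [ 0.4781 -0.1774  0.2103] reacher o [ 0.4777 -0.1774  0.098 ] ypr [-30.94  27.07  -0.09] q [ 0.58  0.63 -0.53  2.07  0.79  0.51 -1.08]
clock 19.73 op 0.508 F [-1.1  1.  -0.4] rows needed 5 dp [-0.0001 -0.0007  0.0022] w [-0.07  0.07  0.11]
-0.0000,-0.0001,0.0004,-0.01,0.01,0.02,
-0.0000,-0.0003,0.0009,-0.03,0.03,0.04,
-0.0001,-0.0004,0.0013,-0.04,0.04,0.07,
-0.0001,-0.0006,0.0018,-0.06,0.05,0.09,
-0.0001,-0.0007,0.0022,-0.07,0.07,0.11,
```

>>> send_rows:
  moves: [0, 0, 0, 0, 0, 0, 0, 0, 0, 0, 0, 0, 0, 0, 0, 0, 0, 0, 0, 0, 0, 0, 0, 0, 0, 0, 0, 0, 0, 0]
  claw: -0.13

```text
clock: 20.15
tool_pos: [0.4782, -0.1775, 0.2103]
eef_rot: [0.868, 0.492, 0.034, 0.061]
contact_force: [0.3, -0.1, -3.1]
opening: 0.568
```

```bash
python3 zb.py 4
```

```text
tcp [ 0.4782 -0.1775  0.2103] reacher o [ 0.4778 -0.1774  0.098 ] ypr [-30.95  27.06  -0.09] q [ 0.58  0.63 -0.53  2.07  0.79  0.51 -1.08]
op 50.0 [ 0.3 -0.1 -3.1]
jaw [ 0.6242 -0.2585  0.0261] in box rel E [np.float64(0.0183), np.float64(0.0011)]
```

View pics/b4.png

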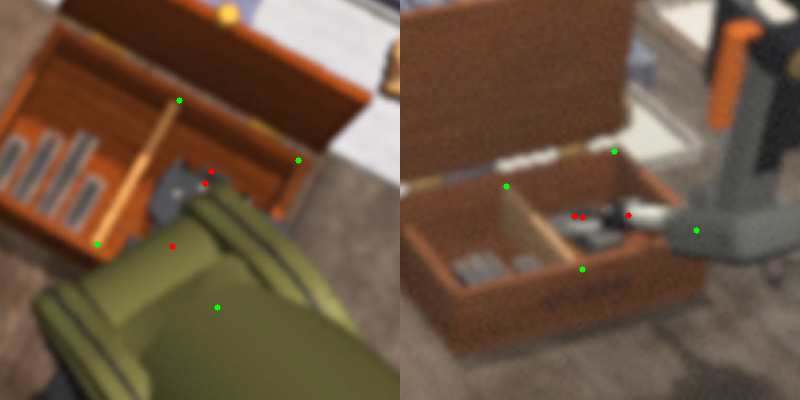

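```bash
python3 gb.py .018 .001 .075 27 .012
```

```text
tcp [ 0.4782 -0.1775  0.2103] reacher o [ 0.4777 -0.1774  0.098 ] ypr [-30.94  27.07  -0.09] q [ 0.58  0.63 -0.53  2.07  0.79  0.51 -1.08]
clock 20.25 op 0.567 F [-0.5  0.4 -3.1] rows needed 5 dp [-0.0002  0.0063 -0.0483] w [-0.07  0.06  0.11]
-0.0000,0.0013,-0.0097,-0.01,0.01,0.02,
-0.0001,0.0025,-0.0193,-0.03,0.03,0.04,
-0.0001,0.0038,-0.0290,-0.04,0.04,0.07,
-0.0001,0.0050,-0.0387,-0.05,0.05,0.09,
-0.0002,0.0063,-0.0483,-0.07,0.06,0.11,
```

>>> send_rows:
  moves: [0, 0.0005, -0.005, 0, 0, 0, 0, 0.002, -0.015, 0, 0, 0, 0, 0.0035, -0.026, 0, 0, 0, 0, 0.005, -0.037, 0, 0, 0, 0, 0.006, -0.048, 0, 0, 0]

```text
clock: 20.67
tool_pos: [0.4776, -0.177, 0.2595]
eef_rot: [0.868, 0.492, 0.034, 0.06]
contact_force: [1.5, -1.2, -2.4]
opening: 0.568
```

```bash
python3 zb.py 5
```

```text
tcp [ 0.4776 -0.177   0.2595] reacher o [ 0.4772 -0.1769  0.1472] ypr [-30.93  27.07  -0.08] q [ 0.65  0.56 -0.63  2.02  0.67  0.64 -0.97]
op 50.0 [ 1.5 -1.2 -2.4]
jaw [ 0.6236 -0.2579  0.0753] in box rel E [np.float64(0.0175), np.float64(0.0013)]
```

View pics/b5.png

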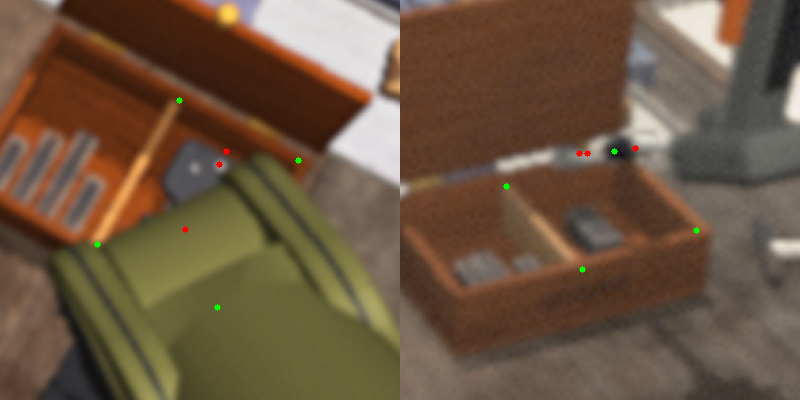

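>>> send_rows:
  moves: [0, 0, -0.008, 0, 0, 0, 0, 0, -0.016, 0, 0, 0, 0, 0, -0.024, 0, 0, 0, 0, 0, -0.032, 0, 0, 0, 0, 0, -0.04, 0, 0, 0]
  claw: 1

```text
clock: 21.18
tool_pos: [0.4736, -0.174, 0.3007]
eef_rot: [0.868, 0.492, 0.035, 0.062]
contact_force: [-0.2, -0.6, -2.6]
opening: 0.451
```

```bash
cat >> p.py <<'E'
GCS=GC-.0065*TY
E
python3 - <<'E'
from p import *
pr(); print(r.get_state()['opening']*88)
go(*grip_to([.465,-.13,.30],5,27,GCS),.025,6.5)
E
```

```text
tcp [ 0.4736 -0.174   0.3007] reacher o [ 0.4735 -0.174   0.1884] ypr [-3.091e+01  2.688e+01 -1.000e-02] q [ 0.7   0.5  -0.7   1.98  0.58  0.73 -0.89]
39.697536636379
clock 21.18 op 0.451 F [-0.2 -0.6 -2.6] rows needed 10 dp [ 0.023  -0.0327 -0.0139] w [  0.11   5.04 -35.55]
0.0023,-0.0033,-0.0014,0.01,0.50,-3.55,
0.0046,-0.0065,-0.0028,0.02,1.01,-7.11,
0.0069,-0.0098,-0.0042,0.03,1.51,-10.66,
0.0092,-0.0131,-0.0056,0.04,2.02,-14.22,
0.0115,-0.0164,-0.0070,0.05,2.52,-17.77,
```

>>> send_rows:
  moves: [0.004, -0.006, -0.003, 0, 0.9, -6, 0.008, -0.012, -0.005, 0, 1.7, -12.2, 0.012, -0.018, -0.0075, 0, 2.6, -18.3, 0.016, -0.024, -0.01, 0, 3.5, -24.6, 0.02, -0.029, -0.0125, 0, 4.4, -31]

```text
clock: 21.6
tool_pos: [0.4571, -0.1409, 0.3096]
eef_rot: [0.701, 0.71, 0.05, 0.05]
contact_force: [0.6, -0.2, -3.1]
opening: 0.455
```

Run:
```python
from p import *
pr()
go(*grip_to([.465,-.13,.27],32,20,GCS),.025,6.5)
```

```text
tcp [ 0.4571 -0.1409  0.3096] reacher o [ 0.457  -0.1411  0.1972] ypr [ 0.69 26.91 -0.08] q [ 0.83  0.51 -0.92  2.02  0.61  0.74 -0.42]
clock 21.6 op 0.455 F [ 0.6 -0.2 -3.1] rows needed 5 dp [ 0.0003 -0.0025  0.0308] w [ -6.75   6.33 -30.64]
0.0001,-0.0005,0.0062,-1.35,1.27,-6.13,
0.0001,-0.0010,0.0123,-2.70,2.53,-12.26,
0.0002,-0.0015,0.0185,-4.05,3.80,-18.38,
0.0003,-0.0020,0.0247,-5.40,5.07,-24.51,
0.0003,-0.0025,0.0308,-6.75,6.33,-30.64,
```

>>> send_rows:
  moves: [0, -0.0005, 0.006, -1.3, 1.3, -6.1, 0, -0.001, 0.0123, -2.7, 2.5, -12.3, 0, -0.0015, 0.0185, -4, 3.8, -18.4, 0, -0.002, 0.0247, -5.4, 5.1, -24.5, 0, -0.0025, 0.0308, -6.7, 6.3, -30.6]

```text
clock: 22.02
tool_pos: [0.4586, -0.1414, 0.2789]
eef_rot: [0.479, 0.868, 0.113, 0.064]
contact_force: [0.7, -1.2, -3.0]
opening: 0.453
```

Run:
```python
from p import *
pr()
o=np.array([.465,-.125,.05]); p,Rt=tcp_from_reacher(o,58,0,GCS); 
go(p+[0,0,.06],Rt,.025,6.5)
```

```text
tcp [ 0.4586 -0.1414  0.2789] reacher o [ 0.47   -0.1345  0.1674] ypr [32.2  20.05 -0.11] q [ 1.02  0.64 -1.11  2.08  0.74  0.63  0.04]
clock 22.02 op 0.453 F [ 0.7 -1.2 -3. ] rows needed 10 dp [-0.0198 -0.0531  0.0608] w [-19.73  11.03 -23.43]
-0.0020,-0.0053,0.0061,-1.97,1.10,-2.34,
-0.0040,-0.0106,0.0122,-3.95,2.21,-4.69,
-0.0059,-0.0159,0.0182,-5.92,3.31,-7.03,
-0.0079,-0.0212,0.0243,-7.89,4.41,-9.37,
-0.0099,-0.0265,0.0304,-9.87,5.51,-11.71,
```

>>> send_rows:
  moves: [-0.004, -0.01, 0.0115, -3.7, 2.1, -4.4, -0.0075, -0.02, 0.023, -7.5, 4.2, -8.9, -0.011, -0.03, 0.0345, -11.2, 6.3, -13.3, -0.015, -0.04, 0.046, -15, 8.4, -17.8, -0.019, -0.05, 0.0575, -18.7, 10.5, -22.2]

```text
clock: 22.43
tool_pos: [0.4398, -0.1772, 0.21]
eef_rot: [0.273, 0.917, 0.28, 0.082]
contact_force: [0.8, -0.6, -3.7]
opening: 0.456
```

```bash
python3 - <<'E'
from p import *
pr()
o=np.array([.465,-.125,.025]); p,Rt=tcp_from_reacher(o,58,0,GCS); 
go(p,Rt,.025,6.5)
E
python3 look.py 20 top side
```

```text
tcp [ 0.4398 -0.1772  0.21  ] reacher o [ 0.4664 -0.1361  0.1089] ypr [56.84  1.02  0.13] q [ 1.34  1.06 -1.35  2.09  0.82  0.62  0.64]
clock 22.43 op 0.456 F [ 0.8 -0.6 -3.7] rows needed 5 dp [ 0.0003 -0.0498  0.0732] w [-1.02  0.55 -1.03]
0.0001,-0.0100,0.0146,-0.20,0.11,-0.21,
0.0001,-0.0199,0.0293,-0.41,0.22,-0.41,
0.0002,-0.0299,0.0439,-0.61,0.33,-0.62,
0.0002,-0.0399,0.0585,-0.82,0.44,-0.82,
0.0003,-0.0498,0.0732,-1.02,0.55,-1.03,
tcp [ 0.4376 -0.1788  0.2041] reacher o [ 0.4634 -0.1369  0.1031] ypr [56.26  0.88  1.03] q [ 1.35  1.07 -1.34  2.09  0.82  0.62  0.63]
0.4516200994587697 [-0.5 -0.3 -3.8]
```

View pics/top20.png

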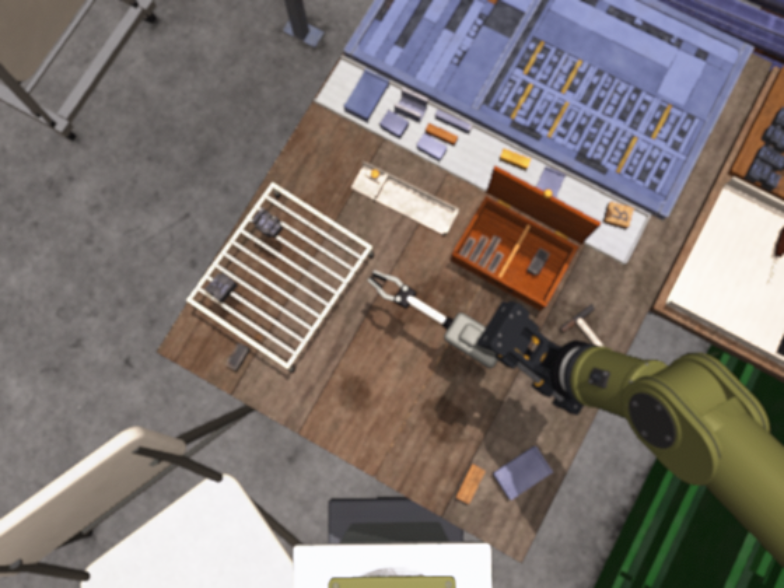

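Run:
```python
from p import *
o=np.array([.472,-.12,.03]); p,Rt=tcp_from_reacher(o,58,0,GCS); 
go(p,Rt,.025,6.5)
```

```text
clock 22.53 op 0.452 F [-0.5 -0.3 -3.8] rows needed 5 dp [-0.0049 -0.0351  0.0699] w [-0.87  0.15 -2.03]
-0.0010,-0.0070,0.0140,-0.17,0.03,-0.41,
-0.0019,-0.0140,0.0280,-0.35,0.06,-0.81,
-0.0029,-0.0210,0.0419,-0.52,0.09,-1.22,
-0.0039,-0.0281,0.0559,-0.69,0.12,-1.62,
-0.0049,-0.0351,0.0699,-0.87,0.15,-2.03,
```

>>> send_rows:
  moves: [-0.001, -0.007, 0.014, -0.2, 0, -0.4, -0.002, -0.014, 0.028, -0.3, 0.1, -0.8, -0.003, -0.021, 0.042, -0.5, 0.1, -1.2, -0.004, -0.028, 0.056, -0.7, 0.1, -1.6, -0.005, -0.035, 0.07, -0.9, 0.1, -2]

```text
clock: 22.95
tool_pos: [0.4475, -0.1728, 0.1279]
eef_rot: [0.263, 0.917, 0.287, 0.085]
contact_force: [0.5, 0.5, -2.1]
opening: 0.454
```

Run:
```python
from p import *
pr(); print(reacher_now(GCS)[0])
o=np.array([.472,-.12,.0075]); p,Rt=tcp_from_reacher(o,58,0,GCS); 
go(p,Rt,.025,6.5)
```

```text
tcp [ 0.4475 -0.1728  0.1279] reacher o [ 0.4747 -0.1303  0.0275] ypr [57.89  0.2  -0.23] q [ 1.27  1.16 -1.17  2.11  1.    0.48  0.59]
[ 0.47364558 -0.12100172  0.03119604]
clock 22.95 op 0.454 F [ 0.5  0.5 -2.1] rows needed 5 dp [ 0.0015 -0.0139  0.0194] w [-0.2   0.25  0.04]
0.0003,-0.0028,0.0039,-0.04,0.05,0.01,
0.0006,-0.0056,0.0078,-0.08,0.10,0.02,
0.0009,-0.0084,0.0117,-0.12,0.15,0.02,
0.0012,-0.0111,0.0155,-0.16,0.20,0.03,
0.0015,-0.0139,0.0194,-0.20,0.25,0.04,
```

>>> send_rows:
  moves: [0.0003, -0.004, 0.006, 0, 0, 0, 0.0008, -0.008, 0.0115, -0.1, 0.1, 0, 0.001, -0.0115, 0.016, -0.1, 0.2, 0, 0.0015, -0.014, 0.0195, -0.2, 0.2, 0, 0.0015, -0.0145, 0.021, -0.2, 0.2, 0]

```text
clock: 23.37
tool_pos: [0.4464, -0.1723, 0.1023]
eef_rot: [0.263, 0.917, 0.288, 0.083]
contact_force: [-0.1, -0.3, -2.4]
opening: 0.455
```

Run:
```python
from p import *
pr(); print(reacher_now(GCS)[0])
o=np.array([.472,-.12,.0045]); p,Rt=tcp_from_reacher(o,58,0,GCS); 
go(p,Rt,.025,6.5)
```

```text
tcp [ 0.4464 -0.1723  0.1023] reacher o [ 0.4733 -0.1295  0.0021] ypr [57.97  0.06 -0.07] q [ 1.25  1.19 -1.12  2.11  1.06  0.43  0.57]
[ 0.47230287 -0.12020028  0.00581679]
clock 23.37 op 0.455 F [-0.1 -0.3 -2.4] rows needed 5 dp [ 0.0002 -0.0009  0.0011] w [-0.06  0.08  0.01]
0.0000,-0.0002,0.0002,-0.01,0.02,0.00,
0.0001,-0.0003,0.0004,-0.02,0.03,0.01,
0.0001,-0.0005,0.0007,-0.03,0.05,0.01,
0.0002,-0.0007,0.0009,-0.05,0.06,0.01,
0.0002,-0.0009,0.0011,-0.06,0.08,0.01,
```

>>> send_rows:
  moves: [0, 0, 0, 0, 0, 0, 0, 0, 0, 0, 0, 0, 0, 0, 0, 0, 0, 0, 0, -0.0005, 0.0007, 0, 0, 0, 0, -0.0005, 0.0007, 0, 0, 0]
  grip_force: 11

```text
clock: 23.78
tool_pos: [0.4465, -0.1724, 0.1016]
eef_rot: [0.263, 0.917, 0.288, 0.084]
contact_force: [-0.6, 0.1, -2.6]
opening: 0.609
```

>>> send_rows:
  moves: [0, -0.0003, 0.0004, 0, 0, 0, 0, -0.0006, 0.0008, 0, 0, 0, 0, -0.0009, 0.0012, 0, 0, 0, 0, -0.0009, 0.0012, 0, 0, 0, 0, -0.0009, 0.0012, 0, 0, 0]

```text
clock: 24.2
tool_pos: [0.4473, -0.1728, 0.1008]
eef_rot: [0.263, 0.917, 0.289, 0.085]
contact_force: [-1.5, -3.0, 5.5]
opening: 0.611
```

```bash
python3 - <<'E'
from p import *
pr(); print(reacher_now(GC)[0],r.get_state()['contact_force'])
E
python3 look.py 21 side
```

```text
tcp [ 0.4473 -0.1728  0.1008] reacher o [ 0.4745 -0.13    0.0007] ypr [ 5.789e+01 -1.000e-02 -1.900e-01] q [ 1.25  1.19 -1.11  2.11  1.07  0.43  0.57]
[ 0.47066223 -0.12517381  0.00064206] [-1.4753357  -3.02907934  5.52431497]
tcp [ 0.4473 -0.1728  0.1008] reacher o [ 0.4745 -0.13    0.0006] ypr [ 5.789e+01 -1.000e-02 -1.900e-01] q [ 1.25  1.19 -1.11  2.11  1.07  0.43  0.57]
0.6112682961934012 [-1.1 -4.3  5.9]
```

View pics/side21.png

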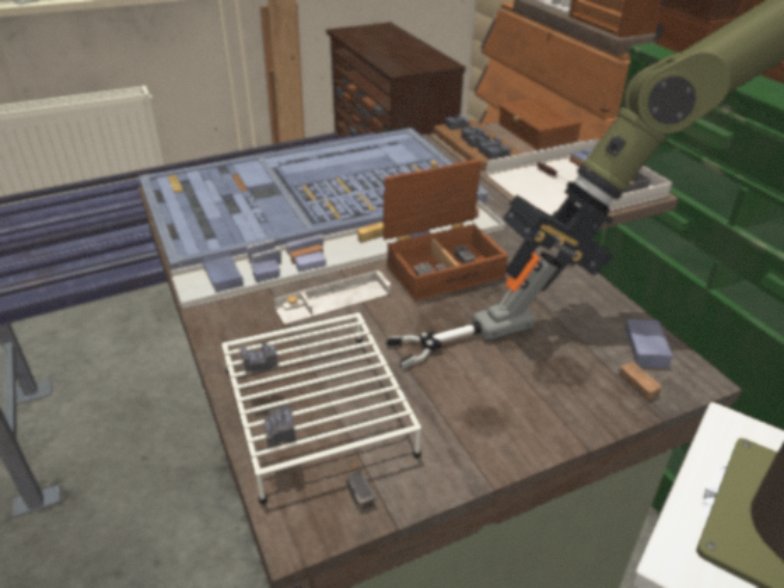

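>>> send_rows:
  moves: [0, 0.0003, -0.0004, 0, 0, 0, 0, 0.0003, -0.0005, 0, 0, 0, 0, 0.0003, -0.0005, 0, 0, 0, 0, 0.0003, -0.0005, 0, 0, 0, 0, 0.0003, -0.0005, 0, 0, 0]
  claw: -1

```text
clock: 24.67
tool_pos: [0.4472, -0.1726, 0.1013]
eef_rot: [0.263, 0.917, 0.289, 0.085]
contact_force: [0.2, 0.1, 0.6]
opening: 0.966
```

>>> send_rows:
  moves: [0, 0, 0, 0, 0, 0, 0, 0, 0, 0, 0, 0, 0, 0, 0, 0, 0, 0, 0, 0, 0, 0, 0, 0, 0, 0, 0, 0, 0, 0]

```text
clock: 25.08
tool_pos: [0.4472, -0.1726, 0.1013]
eef_rot: [0.263, 0.917, 0.289, 0.085]
contact_force: [-0.7, 0.7, -0.7]
opening: 0.998
```

>>> send_rows:
  moves: [0, 0, -0.006, 0, 0, 0, 0, 0, -0.014, 0, 0, 0, 0, 0, -0.023, 0, 0, 0, 0, 0, -0.033, 0, 0, 0, 0, 0, -0.043, 0, 0, 0]

```text
clock: 25.5
tool_pos: [0.4336, -0.1941, 0.1376]
eef_rot: [0.263, 0.917, 0.289, 0.085]
contact_force: [-0.0, -0.1, 0.5]
opening: 1.001
```

```bash
python3 look.py 22 side
```

```text
tcp [ 0.4338 -0.1952  0.1386] reacher o [ 0.4613 -0.1525  0.0384] ypr [ 5.78e+01 -3.00e-02 -2.90e-01] q [ 1.34  1.17 -1.23  2.09  0.95  0.55  0.67]
0.9981632988295203 [ 0.  -1.2  0.1]
```

View pics/side22.png

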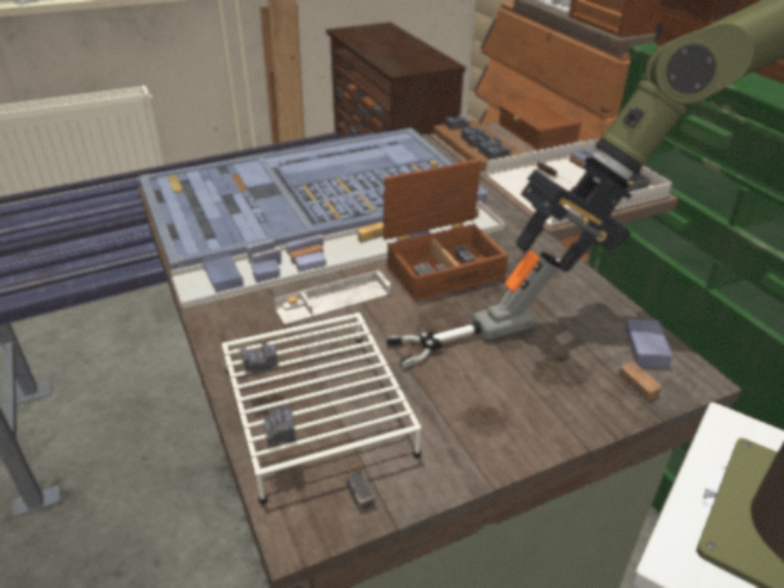

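>>> send_rows:
  moves: [0, 0, -0.01, 0, 0, 0, 0, 0, -0.02, 0, 0, 0, 0, 0, -0.03, 0, 0, 0, 0, 0.004, -0.04, 0, 0, 0, 0, 0.01, -0.05, 0, 0, 0]

```text
clock: 25.97
tool_pos: [0.4222, -0.2129, 0.1859]
eef_rot: [0.264, 0.916, 0.289, 0.086]
contact_force: [-0.1, 0.1, 0.2]
opening: 1.0
```

>>> send_rows:
  moves: [0, 0.01, -0.012, 0, 0, 0, 0, 0.02, -0.025, 0, 0, 0, 0, 0.025, -0.04, 0, 0, 0, 0, 0.03, -0.05, 0, 0, 0, 0, 0.03, -0.05, 0, 0, 0]

```text
clock: 26.38
tool_pos: [0.4208, -0.2164, 0.2469]
eef_rot: [0.264, 0.916, 0.288, 0.088]
contact_force: [0.1, -1.0, 0.3]
opening: 0.998
```

```bash
python3 look.py 23 side top
python3 - <<'E'
from m import *
from p import EB,bx,by
import glob
for n in ['top','side']:
    d=shot(n); P=cloud(d); d0=dict(np.load(f'pics/{n}0.npz'))
    for q,z in [('rack',0),('type_wide',.06),('type_narrow',.06),('reacher',0),('quoin',.006)]: print(n,q,pts(d,q,z))
    for s in imaging.silhouettes('rack',d)[:1]:
        m=s['pixels']&(P[:,:,2]>.045)&(P[:,:,2]<.072)&(d['depth']>0); rr=cv2.minAreaRect(P[m][:,:2].astype(np.float32)*1000); print('rack rect',rr)
    df=np.abs(d['image'].astype(int)-d0['image']).sum(2); c=proj(d,[.592,.182,.06])[0].astype(int)
    cv2.imwrite(f'pics/df_{n}.png',np.clip(df,0,255).astype(np.uint8))
    X=(P-EB)@bx;Y=(P-EB)@by; k=(abs(X)<.05)&(abs(Y)<.038)&(P[:,:,2]>.014)&(P[:,:,2]<.06)&(d['depth']>0)
    if k.sum(): print('quoin in box',k.sum(),X[k].mean(),Y[k].mean(),np.percentile(P[k][:,2],[5,50,98]))
E
python3 -c "
import cv2,numpy as np
cv2.imwrite('pics/df.png',cv2.resize(np.hstack([cv2.imread('pics/df_top.png'),cv2.imread('pics/df_side.png')]),(800,300)))"
```

```text
tcp [ 0.4197 -0.2163  0.2444] reacher o [ 0.4473 -0.1736  0.1442] ypr [57.75  0.   -0.3 ] q [ 1.46  1.05 -1.42  2.02  0.68  0.75  0.83]
0.9996885240694364 [-0.9 -0.7 -0.6]
top rack [(0.62, [0.5957, 0.18])]
top type_wide [(0.81, [0.6627, 0.1987]), (0.18, [0.5305, -0.0192])]
top type_narrow [(0.65, [0.5693, 0.2767])]
top reacher [(0.95, [0.4736, -0.1186])]
top quoin [(0.53, [0.6129, -0.2601]), (0.46, [0.4568, 0.2538]), (0.42, [0.5575, 0.018])]
rack rect ((451.3199768066406, -141.30589294433594), (64.06668853759766, 9.531259536743164), 43.2353630065918)
quoin in box 207 0.015210944556684453 0.0002464037951003594 [0.01660759 0.02279509 0.04318342]
side rack [(0.86, [0.5894, 0.1827]), (0.43, [0.5409, -0.0297])]
side type_wide [(0.72, [0.6715, 0.1981])]
side type_narrow [(0.92, [0.5732, 0.2695])]
side reacher [(0.64, [0.4714, -0.129])]
side quoin [(0.77, [0.4624, 0.2622]), (0.61, [0.6152, -0.2564])]
rack rect ((593.3176879882812, 181.20736694335938), (205.142578125, 249.2837371826172), 55.71576690673828)
quoin in box 124 0.008914870302207908 0.0007751869187398258 [0.0167279  0.0246645  0.03763688]
```

View pics/side23.png

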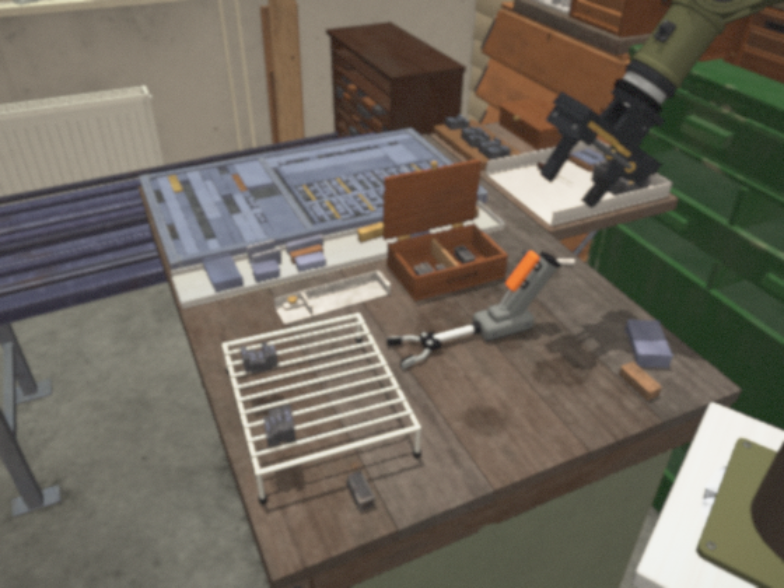

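View pics/df.png

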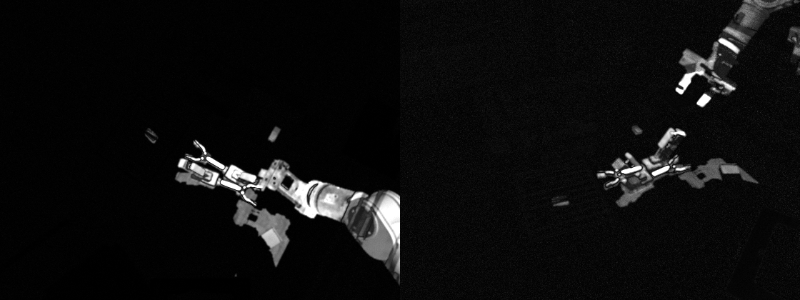

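```bash
python3 -c "
from h import *
print(r.finish_job())"
```

```text
the job is handed in; nothing more can be done
None
```

I did the whole job in order and handed it in at about 27 s on the robot's clock. I picked up the reacher, closed its jaws on the quoin under the rack (the right-hand one of the two look-alikes) and drew it out. I lowered it tilted about 27° into the empty half until it touched the floor, then let go. The reacher is back on its foot on the table, and the gripper is clear of everything.

**Last checks:**
- **Quoin:** it lies in the empty half, its top about 23–25 mm above the table against the 48 mm rim. When I let go, its upper rear corner was only about 2 mm below the rim by my geometry.
- **Rack and type:** comparing the first and last pictures from both cameras shows change only at the quoin, the reacher, the arm and its shadow.
- **Reacher:** it stands level with its jaws open.
- **Forces:** the readings at the end of each move stayed under about 10 N.

**What disagreed:**
- The last outline of the rack in the top view caught a different object, so I ignored it. The side view and the picture comparison both agree the rack has not moved.
- The cameras and the arm disagreed by about 3–6 mm sideways. I corrected this by lining up the jaws in the pictures before closing them.
- Joints 3 and 6 came close to the ends of their ranges, but every reading was inside them.

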